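# Fetch the lantern collar from behind the polisher guard

## Task

The brass lantern collar has been dropped behind the polisher's fixed guard. Take the hooked rod from its cradle and with its hook draw the collar out through the guard's doorway, put the rod back in the cradle as it was, then pick the collar up and lay it flat in the white parts tray. Never reach behind the guard with the fingers to touch the collar, and leave everything else on the bench where it is.

Things in the scene. Friction and masses are not known exactly. Their poses are not given: they have to be found in the camera images.
- guard: Fixed polisher guard: a cage 170 deep (its x) by 240 wide (y) by 220 high on the bench. Grey 4 mm sheet-steel front facing its -x (to the robot's left); sides, back and roof of 5 mm wires 34 to 60 apart; motor behind. Origin: centre of the underside; front outer face at its x = -85. A polishing mop hangs inside at its y above 15, at heights over 95.
- doorway (a point): Middle of the doorway's sill: the doorway is an opening 84 wide and 180 high, from the bench up, in the front plate of the guard, centred at the guard's x = -85, y = -40; bare bench on both sides, no step. Axes as the guard's.
- collar_mid (a point): The dropped part: plain brass ring, outside diameter 46, bore 33, 16 high, 70 to 120 g, lying flat on the bench behind the guard 70 to 95 mm past the doorway. Point at its centre, half-way up (8 mm over what it lies on); z along the bore.
- rod: Hooked rod, about 130 g. Origin: middle of the handle's lower end. Own z runs up the wooden handle, a bar 26 (x) by 24 (y) by 110 long (z = 0 to 110). A 7 mm steel rod runs down from z = 0 to a knee at z = -150; from there a straight 34 mm hook, 7 mm thick with a round end, turns 50 degrees towards -x.
- rod_grip (a point): Middle of the handle 85 mm above its lower end, free of the cradle; axes as the rod's. Held along the handle, fingers on its y faces, the rod extends the fingers; leaning 40 to 45 degrees with its -x underneath, the hook stands upright.
- hook_tip (a point): Centre of the hook's round end (radius 3.5), at the rod's x = -26, z = -171.9.
- cradle: Fixed steel cradle: base 100 by 90, a post, and an open trough sloping 35 degrees from vertical in which the handle lies, top leaning to its -x (the robot), hook end to its +x. The trough opens towards +x and up. Origin: centre of the underside, below the seat; z up. Seated, the rod's z axis in this frame is (-0.574, 0, 0.819), its x axis (0.819, 0, 0.574).
- cradle_seat (a point): Where the rod's origin rests when seated, 172 mm above the cradle's origin, on a stop with a 14 mm slot for the steel rod. The trough holds the handle's lower 52 mm, is 34 mm wide inside with flared lips, and its floor and cheeks end there; the rod leaves and enters along its own x, or slides down along its axis onto the stop.
- cradle_hook (a point): Where the hook tip rests when the rod is seated, about 16 mm above the bench. A cross bar of the cradle carries the steel rod 85 mm below the seat, so the rod must be lifted clear along its own x, or well upwards, before it is swung sideways.
- tray: Fixed white parts tray, 150 (x) by 190 (y), 26 high, walls and floor 4 mm. Origin: centre of the underside. A dark nut lies at about its (50, -65) and a brass angle bracket at about (40, 60); the half towards its -x is free.
- nut: Loose dark steel nut, 26 across, 12 high, in the tray (bystander). Origin at its underside.
- bracket: Loose brass angle bracket, 40 by 16, 26 high, in the tray (bystander). Origin at its underside.
- jar: Glass jar with a red lid, 72 across, 100 high (bystander). Origin at its underside.
- flask: White plastic bottle, 56 across, 130 high (bystander). Origin at its underside.
- brush: Brush lying on the bench (bystander).
- dish: White bowl, 72 across, 28 high (bystander). Origin at its underside.
- iron: Old flat iron, 100 by 60, 61 high with its handle (bystander). Origin at its underside.
There are look-alikes about, which are no part of the job. Of the things that look like the tray, the larger one is meant. Of the things that look like the cradle, the smaller one is meant.

How it is judged:
On the way, in this order (a step that is already met when the one before it is completed fails the run):
1. the rod's hook draws the collar through the doorway (contact force between rod and collar above 0.05 N and x of collar_mid in the frame of guard between -0.12 and -0.07 m).
2. the collar lies on the bench wholly in front of the guard (x of collar_mid in the frame of guard below -0.125 m and height (world z) of collar_mid below 0.02 m), for 0.1 s.
3. the rod is back in the cradle, let go (distance between rod and cradle_seat below 0.012 m and distance between hook_tip and cradle_hook below 0.02 m and contact force between the fingers and rod below 0.1 N), for 0.2 s.
At the end, for the whole second after the job is handed in: The collar lies flat (within 0.15 rad) and still on the tray's floor, and the rod rests still in the cradle: its origin within 12 mm of the seat and its hook tip within 20 mm of its seated place (x of collar_mid in the frame of tray between -0.075 and 0.075 m and y of collar_mid in the frame of tray between -0.095 and 0.095 m and z of collar_mid in the frame of tray below 0.018 m and angle between collar_mid's own z axis and vertical below 0.15 rad and linear speed of each of collar, rod below 0.02 m/s and distance between rod and cradle_seat below 0.012 m and distance between hook_tip and cradle_hook below 0.02 m); the robot touches nothing.
It fails at once if the fingers touch the collar while it is behind the guard (contact force between the fingers and collar above 0.3 N and x of collar_mid in the frame of guard above -0.085 m).
It fails at once if a bystander on the bench (jar, flask, brush, dish, iron) is moved more than 30 mm (distance of any of jar, flask, brush, dish, iron from where it was at the start of the episode above 0.03 m).
It fails at once if the nut or the bracket in the tray is moved more than 30 mm (distance of any of nut, bracket from where it was at the start of the episode above 0.03 m).
It also fails if it takes over 72 s, if anything falls off the work surface, if the arm or the gripper's body presses on something with over 40 N, if the wrist force passes 120 N, or if a joint passes its speed limit or range.

## Robot

A 7-joint arm with a two-finger parallel gripper is mounted at the origin on the work surface. World frame = base frame: x ahead of the robot, y to its left, z up, the work surface at z = 0. Lengths are in m, angles in rad, forces in N, time in s.
With the tool pointing down it reaches from about 0.35 to 0.9 m from the base axis. Payload 7.2 kg.
Tool frame: the origin (TCP) lies on the front face of the gripper's body, between the roots of the fingers; the fingertips stand 73 mm ahead of it and the grasp point (between the pads) lies 54 mm ahead of it; z points along the fingers, y is the line along which they close (so a half turn about z gives the same grasp; the last joint's range is limited). The gripper opens to 85 mm and grips with 20 to 120 N. Pads are 22 mm wide; open, the fingers measure 114 mm over their backs; the gripper's body (76 mm by 85 mm) begins 54 mm behind the grasp point. The pads swing forward as they close: fully open they stand 13 mm farther back than shut.
Start: joints at [1.111, 0.411, -0.013, 1.596, 0.006, 1.134, -0.082], TCP at [0.239, -0.578, 0.304] pointing down, gripper open.
Joint ranges: [-2.95, 2.95], [-0.29, 1.99], [-1.47, 1.44], [0.14, 2.54], [-1.03, 4.17], [0.13, 1.85], [-2.86, 2.86]. Speed limits (rad/s): [2.39, 2.39, 3.01, 3.01, 3.14, 3.14, 3.14].

## Interface

Orientations are given as a rotation vector (axis times angle).
In Python, from workcell import sensors, eyes, workorder gives the robot as it stands.
- The arm moves only by the tool carry_out, never from a script. Its argument "moves" is a list that holds one entry, the list of rows, each a list of 7 numbers: the shift along the tool's x, y, z each as a share of 100 mm, from -1 to 1, then the turn, a rotation vector about the tool's x, y, z each as a share of 30 degrees, from -1 to 1, then the gripper command: -1 is shut, 1 is fully open, values between are in proportion. A call has exactly 8 rows; each row is the pose to reach, as a shift and turn from the pose commanded when the call began, along the tool's axes at that moment; what a row does not reach only later rows make up. A row lasts 1/10 s, in which the tool goes at most 50 mm and 8.59 degrees, less where a joint would pass 70% of its speed; a pose out of reach is approached as far as the arm can. A call with a number of a shift or a turn outside -1 to 1 is refused whole. A call with a gripper value outside its range is refused whole. The fingers move at their own pace and stop on an object; "force" is the grip in N (left out, the last holds). Time passes only in rows, so rows that repeat a pose let the fingers close, or fill a call up. It gives the time, the measured TCP pose, the force, the opening and the grip force at its end, in the units of the state.
- sensors.sense(): the state, without advancing time (a new reading comes with each control period).
- eyes.snapshot(name): name is "scene" or "top"; returns the picture (420x560x3 uint8, blue, green, red); there is no depth.
- eyes.get_calibration(name): a dict with "fx", "fy", "cx", "cy" (pixels), "distortion" ([k1, k2, p1, p2, k3] as OpenCV has them; the pictures are not rectified), "rvec" (rotation vector, rad) and "tvec" (3), from world to camera coordinates, as OpenCV has them. Camera axes: x right, y down, z forward; pixel columns grow to the right and rows downward; lengths in m; the calibration is good to about 2 mm. A picture is of the moment at which its call begins. get_calibration takes no time and is no camera call.
- workorder.close_job(): hands the job in; it is judged then, once.
The state is a dict: "t": time; "q": joint angles; "dq": joint speeds; "joint_efforts": joint torques, N m; "ee_pos": TCP position; "eef_rot": TCP orientation; "wrist_force": force on the tool from outside, world axes, zero at the start; "ft_torque": the same for the moment, N m; "finger_gap": finger opening in m; "finger_force": force on a finger pad.
Only numpy, scipy, OpenCV 4.12 (cv2) and the standard library are available. Lean on these libraries where they do the work, as an engineer would, in place of code of your own. Each camera call takes 0.05 s, during which the arm holds its last target. There are 200 camera calls.

## Working session

There is one attempt and no reset: what is moved stays moved. The work goes in short steps, Python scripts to look and compute and a tool call to move; the robot and the scene stay as the last step left them, time stands still between calls to the robot, and variables do not carry over. Pictures are saved under pics/ and viewed, at most 10 in all, crops included, and the job is handed in when it is done.

Besides the shell and the picture viewer there is one more tool, called after "Emit:" as name(argument=value, ...) on one line, values as JSON. carry_out: Moves the arm, as the interface text tells. Its arguments: {"type":"object","properties":{"moves":{"type":"array"},"force":{"type":"number"}},"required":["moves"]}

```bash
mkdir -p pics
python3 - <<'E'
from workcell import sensors, eyes
import cv2
for n in("scene","top"):
    im=eyes.snapshot(n); cv2.imwrite(f"pics/{n}0.png",im)
    c=eyes.get_calibration(n); print(n,c)
print(sensors.sense())
E
```

```text
scene {'fx': 465.5727316799345, 'fy': 465.5727316799345, 'cx': 278.28721955477437, 'cy': 210.28464145115515, 'distortion': array([0.01210385, 0.        , 0.        , 0.        , 0.        ]), 'rvec': array([ 2.01260899,  0.94047729, -0.47053651]), 'tvec': array([-0.34476642, -0.06710644,  1.43271297])}
top {'fx': 425.4220833602293, 'fy': 425.4220833602293, 'cx': 285.38700804851527, 'cy': 204.24890589536318, 'distortion': array([-0.11170286,  0.        ,  0.        ,  0.        ,  0.        ]), 'rvec': array([ 2.20137828, -2.1645354 ,  0.1089855 ]), 'tvec': array([0.02901335, 0.48967264, 1.37022229])}
{'t': 0.1, 'q': array([ 1.110825  ,  0.41183828, -0.01272536,  1.59695633,  0.00562447,
        1.13428107, -0.08220694]), 'dq': array([ 4.59653883e-05, -2.29865500e-03, -7.35360455e-05, -1.00867823e-03,
        2.34074123e-04, -1.37528606e-03,  8.98196855e-04]), 'joint_efforts': array([ 3.43460815e-03, -6.01824403e+01,  6.84669502e-01, -3.00085723e+01,
        1.40150014e-02,  6.43480322e-03,  3.65809697e-06]), 'ee_pos': array([ 0.23848751, -0.57734885,  0.30312721]), 'eef_rot': array([-3.0801345e+00, -6.1125542e-01,  6.2360506e-04]), 'wrist_force': array([-1.48618137, -0.7973036 , -0.85470649]), 'ft_torque': array([-0.0240901 ,  0.01661445,  0.02181337]), 'finger_force': 0.0, 'finger_gap': 0.085407365545497}
```

View pics/scene0.png

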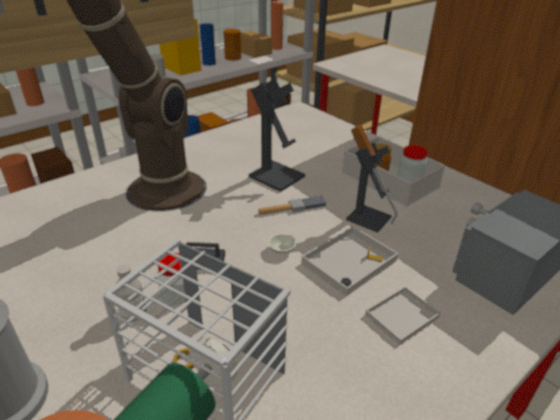

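View pics/top0.png

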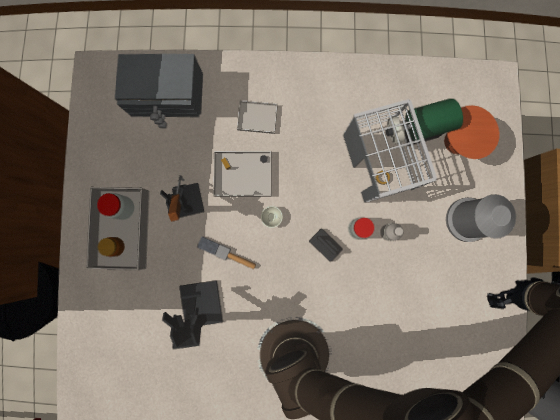

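Scene shows: the guard with the collar inside (yellow at ~(182,357) scene, (385,178) top). The rod is in the smaller cradle at ~(370,175) scene, (182,200) top. An empty larger cradle stands at ~(275,130) scene, (200,305) top. The larger tray is at (245,173) top and the small look-alike at (260,116).

Candidates for each:
- **Cradle:** (185,200) chosen, since it is smaller and holds the rod; (200,305) rejected.
- **Tray:** (245,173) chosen, since it holds the nut and bracket; (260,116) rejected.
- **Collar:** (385,178), with only brass bracket (227,163) as a look-alike.

```bash
cat > h.py <<'E'
import numpy as np, cv2
from scipy.spatial.transform import Rotation as R
from workcell import sensors, eyes
def cal(n):
    c=eyes.get_calibration(n); K=np.array([[c['fx'],0,c['cx']],[0,c['fy'],c['cy']],[0,0,1]])
    return K,c['distortion'],c['rvec'],c['tvec']
def pt(n,u,v,z):
    K,d,r,t=cal(n); p=cv2.undistortPoints(np.array([[[u,v]]],float),K,d)[0,0]
    M=R.from_rotvec(r).as_matrix(); C=-M.T@t; w=M.T@np.array([*p,1]); return C+w*(z-C[2])/w[2]
def proj(n,P):
    K,d,r,t=cal(n); return cv2.projectPoints(np.atleast_2d(np.array(P,float)),r,t,K,d)[0][:,0]
def crop(im,x,y,w,h,s): return cv2.resize(im[y:y+h,x:x+w],(w*s,h*s),interpolation=cv2.INTER_CUBIC)
E
python3 - <<'E'
from h import *
t=cv2.imread('pics/top0.png'); s=cv2.imread('pics/scene0.png')
a=np.hstack([crop(t,155,160,60,75,4),crop(t,340,90,120,75*4//4,4)[:300]])  # 240+480
b=np.hstack([crop(s,335,115,80,100,3),crop(s,100,240,160,100,3)])
a=np.hstack([crop(t,155,165,60,60,5),crop(t,345,95,100,60,5)])
b=np.hstack([crop(s,330,115,75,75,4)[:300],crop(t,345,150,100,60,5)])
cv2.imwrite('pics/c1.png',np.vstack([a,b]))
for u,v in[(293,350),(385,178),(185,200),(245,173)]: print(pt('top',u,v,0.0))
for c in('top','scene'):
    K,d,r,tt=cal(c);print(-R.from_rotvec(r).as_matrix().T@tt)
E
```

```text
[0.01339144 0.00435612 0.        ]
[ 0.58563686 -0.29734698  0.        ]
[0.4993221  0.37185536 0.        ]
[0.59342798 0.17371409 0.        ]
[0.36815414 0.05409003 1.4070064 ]
[ 1.13952737 -0.5306302   0.77197316]
```

View pics/c1.png

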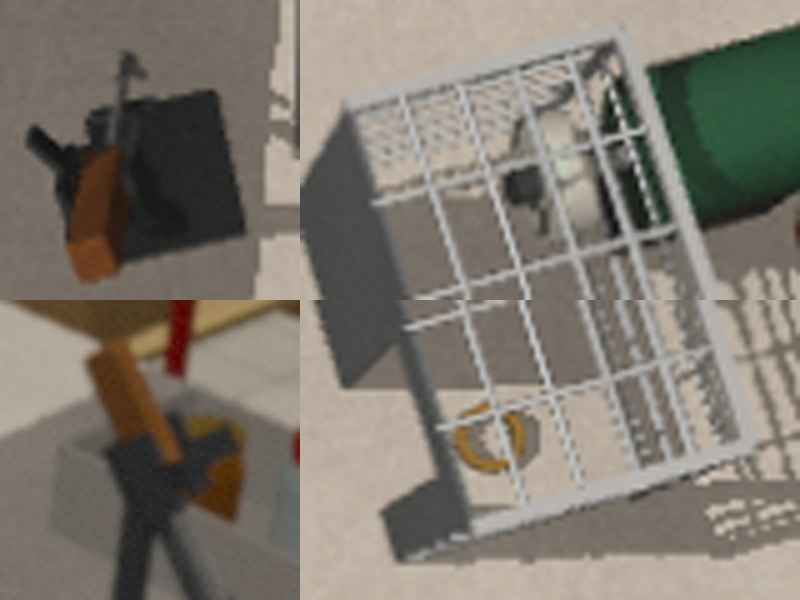

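The crop confirms it: orange handle in the small cradle, with its top end at top (174,217). The collar lies at top (383,177), behind the doorway, whose jambs meet the bench at about (354,167) and (361,192).

```bash
cat > fit.py <<'E'
from h import *
from scipy.optimize import least_squares
def T(p,P): 
    P=np.atleast_2d(P); c,s=np.cos(p[2]),np.sin(p[2]); return np.c_[p[0]+c*P[:,0]-s*P[:,1],p[1]+s*P[:,0]+c*P[:,1],P[:,2]]
def fit(p0,obs):
    f=lambda p: np.concatenate([(proj(n,T(p,P))[0]-uv)*w for n,P,uv,w in obs])
    r=least_squares(f,p0); print(np.round(r.x,4),'res',np.round(r.fun,1)); return r.x
A=lambda *a:np.array(a,float)
print('guard');G=fit([.65,-.3,-1.57],[('top',A(-.085,.12,.22),(354,115),1),('top',A(.085,.12,.22),(408.6,101),1),('top',A(-.085,-.12,.22),(379,196.4),1),('top',A(.085,-.12,.22),(435,179),1),('top',A(-.085,.002,0),(353.6,167.4),1),('top',A(-.085,-.082,0),(361,192.4),1),('top',A(-.085,-.12,0),(364.4,202),1)])
print('cradle');C=fit([.5,.37,0],[('top',A(-.0631,0,.2621),(174,216.6),1),('scene',A(-.0631,0,.2621),(357,128.3),1),('top',A(.05,-.045,.008),(198.6,183),.6),('top',A(-.05,-.045,.008),(203.6,212),.6),('top',A(.088,0,.049),(180.6,177),.7)])
print('tray');Y=fit([.6,.17,0],[('top',A(a,b,.026),uv,1) for a,b,uv in[(.075,.095,(216,152)),(.075,-.095,(279,152)),(-.075,-.095,(277,196)),(-.075,.095,(214,194))]])
c=pt('top',383,177.4,.012); print('collar',c)
d=c[:2]-G[:2]; k,s=np.cos(G[2]),np.sin(G[2]); print('collar in guard',k*d[0]+s*d[1],-s*d[0]+k*d[1])
np.savez('poses.npz',G=G,C=C,Y=Y,collar=c)
E
cat > draw.py <<'E'
from fit import *
def seg(im,n,p,a,b,col=(0,0,255)):
    q=proj(n,T(p,np.array([a,b],float)))*1; cv2.line(im,*[tuple(int(round(v*16*S)) for v in (x-O)) for x in q],col,1,cv2.LINE_AA,4)
out=[]
for n,(x,y,w,h) in[('top',(155,140,130,100)),('scene',(325,100,130,100)),('top',(340,90,130,120)),('scene',(100,235,130,120))]:
    S=3;O=np.array([x,y]); im=crop(cv2.imread(f'pics/{n}0.png'),x,y,w,h,S)
    for a in(-1,1):
        for z in(0,.22): seg(im,n,G,(-.085,-.12,z),(-.085,.12,z)); seg(im,n,G,(-.085,.12*a,z),(.085,.12*a,z)) ; seg(im,n,G,(.085,-.12,z),(.085,.12,z))
    for yy in(-.082,.002): seg(im,n,G,(-.085,yy,0),(-.085,yy,.18))
    for a in(-1,1): seg(im,n,C,(.05*a,-.045,.008),(.05*a,.045,.008));seg(im,n,C,(-.05,.045*a,.008),(.05,.045*a,.008));seg(im,n,Y,(.075*a,-.095,.026),(.075*a,.095,.026));seg(im,n,Y,(-.075,.095*a,.026),(.075,.095*a,.026))
    rx,rz,o=A(.819,0,.574),A(-.574,0,.819),A(0,0,.172)
    for a in(-.013,.013):
        for b in(-.012,.012): seg(im,n,C,o+a*rx+b*A(0,1,0),o+a*rx+b*A(0,1,0)+.11*rz,(0,255,255))
    seg(im,n,C,o,o-.15*rz,(0,255,255)); seg(im,n,C,o-.15*rz,o-.1719*rz-.026*rx,(0,255,0))
    out.append(im)
cv2.imwrite('pics/ov.png',np.vstack([np.hstack(out[:2]),cv2.resize(np.hstack(out[2:]),(780,295))]))
E
python3 draw.py
```

```text
guard
[ 0.6413 -0.2713 -1.2677] res [ 0.1  1.   0.4 -0.1  0.4 -1.  -0.2 -0.1 -0.3  0.4 -0.3 -0.7 -0.3  0.5]
cradle
[0.4927 0.3586 0.26  ] res [-0.4 -0.9 -1.2 -1.  -0.3  0.6  0.8  0.7 -0.6 -1.8]
tray
[ 0.5882  0.1667 -0.0061] res [ 2.5 -1.7 -3.  -0.4 -2.2  0.8  2.7  1.4]
collar [ 0.58566149 -0.2875757   0.012     ]
collar in guard -0.001047856297440546 -0.05801040966455079
```

View pics/ov.png

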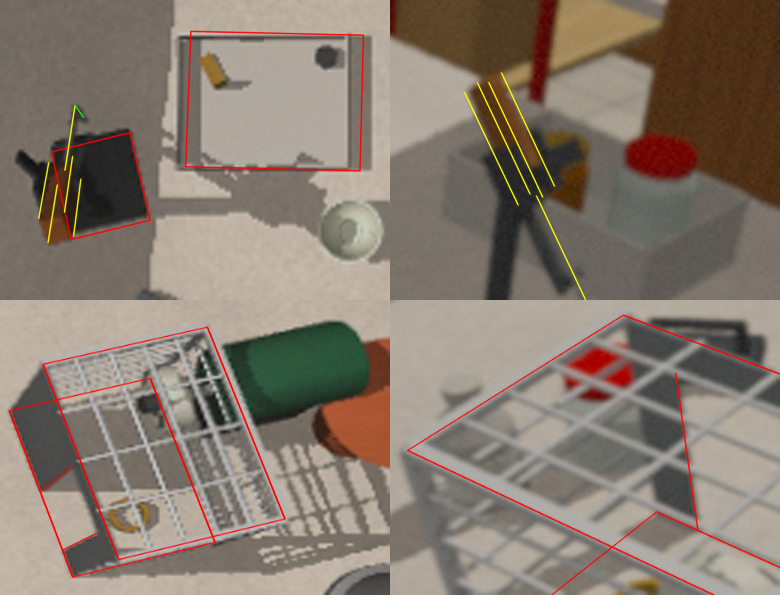

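The guard overlay fits exactly and the tray fits well; the cradle and rod need one finer look.

Run:
```python
from h import *
t=cv2.imread('pics/top0.png'); s=cv2.imread('pics/scene0.png')
t=cv2.convertScaleAbs(t,alpha=1.8);s=cv2.convertScaleAbs(s,alpha=1.6)
a=crop(t,155,165,55,60,8)[:480]; b=crop(s,338,115,60,120,5)[:600]
a=cv2.copyMakeBorder(a,0,120,0,0,cv2.BORDER_CONSTANT)
im=np.hstack([a,b])
for i in range(0,im.shape[1],80 if 0 else 100): cv2.putText(im,str(i),(i,595),0,.35,(0,255,255),1); cv2.line(im,(i,580),(i,570),(0,255,255),1)
cv2.imwrite('pics/c2.png',im); print(im.shape)
```

```text
(600, 740, 3)
```

View pics/c2.png

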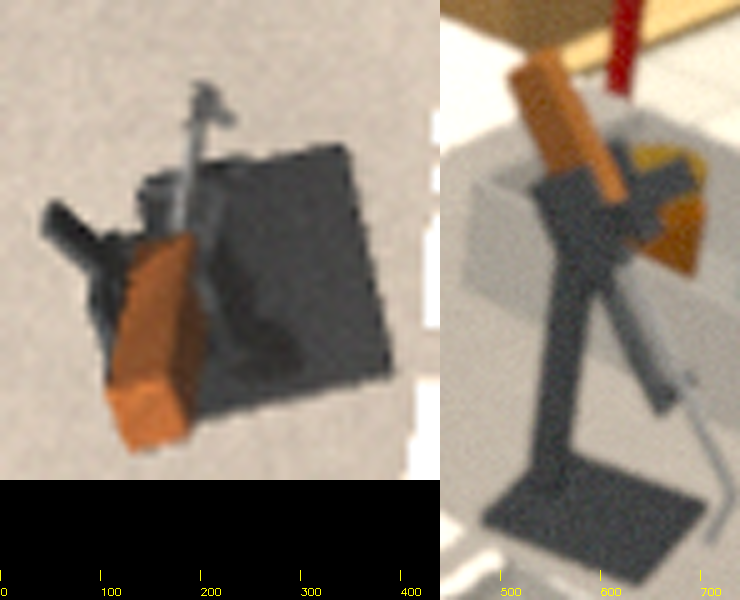

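```bash
cat > fit2.py <<'E'
from fit import *
rx,rz,o,ry=A(.819,0,.574),A(-.574,0,.819),A(0,0,.172),A(0,1,0)
r=lambda x,y,z:o+x*rx+y*ry+z*rz
t=lambda x,y:((x+.5)/8-.5+155,(y+.5)/8-.5+165)
s=lambda x,y:((x-440+.5)/5-.5+338,(y+.5)/5-.5+115)
k,h=r(0,0,-.15),r(-.026,0,-.1719); hx,hy=.013,.012
def obs(b): return [('top',r(hx,hy,.11),t(108,385),1),('top',r(hx,-hy,.11),t(170,372),1),('top',r(-hx,hy,.11),t(128,452),1),('top',r(-hx,-hy,.11),t(190,435),1),
 ('top',r(hx,hy,0),t(135,242),1),('top',r(hx,-hy,0),t(195,235),1),('top',A(.05,-.045,b),t(345,145),1),('top',A(-.05,-.045,b),t(392,375),1),('top',k,t(203,95),1),
 ('scene',A(.05,-.045,b),s(640,580),1),('scene',A(.05,.045,b),s(706,506),1),('scene',A(-.05,-.045,b),s(485,518),1),('scene',k,s(731,493),1),('scene',h,s(713,538),1)]
if __name__=='__main__':
    for b in(.006,.01): C=fit([.5,.37,0.2],obs(b))
    C=fit([.5,.37,.2],obs(.008))
    # rod actual 6dof
    ro=[(n,P,uv) for n,P,uv,w in obs(.008) if abs(P[2]-.008)>1e-6]
    P0=T(C,np.array([P for _,P,_ in ro])); m=P0.mean(0)
    f=lambda p: np.concatenate([np.array(proj(n,m+p[:3]+R.from_rotvec(p[3:]).apply(q-m))[0]-np.array(uv)) for (n,_,uv),q in zip(ro,P0)]+[p[3:]*20])
    q=least_squares(f,np.zeros(6)); print('rod corr',np.round(q.x,4),np.round(q.fun,1))
    d=np.load('poses.npz');np.savez('poses2.npz',G=d['G'],C=C,Y=d['Y'],collar=d['collar'])
    g=r(0,0,.085); print('grip',T(C,g),'seat',T(C,o),'axis',R.from_euler('z',C[2]).apply(rz))
E
python3 fit2.py
```

```text
guard
[ 0.6413 -0.2713 -1.2677] res [ 0.1  1.   0.4 -0.1  0.4 -1.  -0.2 -0.1 -0.3  0.4 -0.3 -0.7 -0.3  0.5]
cradle
[0.4927 0.3586 0.26  ] res [-0.4 -0.9 -1.2 -1.  -0.3  0.6  0.8  0.7 -0.6 -1.8]
tray
[ 0.5882  0.1667 -0.0061] res [ 2.5 -1.7 -3.  -0.4 -2.2  0.8  2.7  1.4]
collar [ 0.58566149 -0.2875757   0.012     ]
collar in guard -0.001047856297440546 -0.05801040966455079
[0.4928 0.3608 0.275 ] res [-0.8  0.  -0.  -0.6 -0.1 -0.4  0.6 -0.5 -1.1 -0.9 -0.7 -2.1 -0.3  1.3
  1.   1.5 -1.1 -1.4 -1.5 -0.3 -1.6 -1.3 -3.4 -0.4  1.8  0.7  0.5  0.4]
[0.4931 0.3602 0.2709] res [-0.7 -0.1  0.1 -0.7  0.  -0.6  0.7 -0.6 -0.9 -1.1 -0.5 -2.3 -0.3  1.
  0.9  1.4 -0.8 -1.6 -1.4 -1.3 -1.4 -2.3 -3.3 -1.4  1.8  0.9  0.4  0.6]
[0.493  0.3605 0.2729] res [-0.8 -0.   0.1 -0.7 -0.  -0.5  0.7 -0.6 -1.  -1.  -0.6 -2.2 -0.3  1.1
  0.9  1.5 -1.  -1.5 -1.4 -0.8 -1.5 -1.8 -3.3 -0.9  1.8  0.8  0.4  0.5]
rod corr [-0.0028 -0.0013  0.001   0.011   0.013  -0.0238] [-0.5  0.5  0.4  0.1 -0.1  0.2  0.7  0.3 -0.6 -0.2 -0.1 -1.2 -0.5 -0.3
  0.2  0.3 -1.1 -0.1  0.2  0.3 -0.5]
grip [[0.44596959 0.3473166  0.241615  ]] seat [[0.49295343 0.3604689  0.172     ]] axis [-0.55275105 -0.15473292  0.819     ]
```

```bash
cat > plan.py <<'E'
from fit2 import *
# rod-like tool pose: yaw psi, lean L; tool x=-rodx, y=rody, z=-rodz
def ori(psi,L):
    g=A(np.cos(psi),np.sin(psi),0);u=A(0,0,1);rz=-np.sin(L)*g+np.cos(L)*u;rx=np.cos(L)*g+np.sin(L)*u
    return np.c_[-rx,np.cross(rz,rx),-rz]
def cur():
    s=sensors.sense(); return s['ee_pos'],R.from_rotvec(s['eef_rot']).as_matrix(),s
def plan(way,start=None):
    """way: list of (tcp,psi,L) ; prints final row of each call"""
    p,M,s=cur()
    if start is not None: p,M=start
    for q,psi,L in way:
        Q=ori(psi,L); d=M.T@(A(*q)-p)*10; w=R.from_matrix(M.T@Q).as_rotvec()/np.pi*6
        row=np.round(np.r_[d,w],2); flag='' if abs(row).max()<=1 else ' TOO BIG'
        print(row.tolist(),flag,np.round(q,3))
        p=p+M@row[:3]/10; M=M@R.from_rotvec(row[3:]*np.pi/6).as_matrix()
    return p,M
def lerp(a,b,n): a,b=np.array([*a[0],a[1],a[2]]),np.array([*b[0],b[1],b[2]]); return [(v[:3],v[3],v[4]) for v in (a+(b-a)*i/n for i in range(1,n+1))]
E
python3 - <<'E' | tail -n 16
from plan import *
L=np.radians(35);p,M,s=cur(); print(M.round(2).tolist())
g=A(.443,.346,.2426);z=ori(.25,L)[:,2];print('grasp tcp',g-.054*z)
a=(p,-2.75,0);b=((.41,-.2,.42),-1.55,0);c=((.42,.12,.42),-.45,.2);d=(g-.154*z,.25,L)
plan(lerp(a,b,4)+lerp(b,c,3)+lerp(c,d,2))
E
```

```text
[0.4927 0.3586 0.26  ] res [-0.4 -0.9 -1.2 -1.  -0.3  0.6  0.8  0.7 -0.6 -1.8]
tray
[ 0.5882  0.1667 -0.0061] res [ 2.5 -1.7 -3.  -0.4 -2.2  0.8  2.7  1.4]
collar [ 0.58566149 -0.2875757   0.012     ]
collar in guard -0.001047856297440546 -0.05801040966455079
[[0.92, 0.38, -0.0], [0.38, -0.92, 0.0], [-0.0, -0.0, -1.0]]
grasp tcp [0.41298975 0.33833713 0.28683421]
[0.76, -0.71, -0.29, -0.0, -0.0, -0.57]  [ 0.281 -0.483  0.332]
[0.93, -0.45, -0.29, -0.0, -0.0, -0.58]  [ 0.324 -0.389  0.362]
[1.02, -0.16, -0.29, -0.0, -0.0, -0.57]  TOO BIG [ 0.367 -0.294  0.391]
[1.03, 0.15, -0.3, -0.0, -0.0, -0.57]  TOO BIG [ 0.41 -0.2   0.42]
[1.06, 0.06, 0.01, -0.02, -0.13, -0.7]  TOO BIG [ 0.413 -0.093  0.42 ]
[0.98, 0.43, -0.07, -0.07, -0.13, -0.7]  [0.417 0.013 0.42 ]
[0.74, 0.76, -0.1, -0.12, -0.12, -0.69]  [0.42 0.12 0.42]
[0.77, 0.78, 0.1, -0.2, -0.39, -0.64]  [0.389 0.222 0.394]
[0.48, 0.98, 0.08, -0.32, -0.39, -0.58]  [0.357 0.324 0.369]
```

Emit:
carry_out(moves=[[[0.1,-0.09,-0.04,0,0,-0.07,1],[0.19,-0.18,-0.07,0,0,-0.14,1],[0.29,-0.27,-0.11,0,0,-0.21,1],[0.38,-0.36,-0.15,0,0,-0.28,1],[0.48,-0.44,-0.18,0,0,-0.36,1],[0.57,-0.53,-0.22,0,0,-0.43,1],[0.67,-0.62,-0.26,0,0,-0.5,1],[0.76,-0.71,-0.29,0,0,-0.57,1]]])

```text
t: 0.9
ee_pos: [0.2824, -0.482, 0.3334]
eef_rot: [2.954, 1.068, 0.0]
wrist_force: [-0.0, 0.1, 0.0]
finger_gap: 0.0853
finger_force: 0.0
```

Emit:
carry_out(moves=[[[0.12,-0.06,-0.04,0,0,-0.07,1],[0.23,-0.11,-0.07,0,0,-0.14,1],[0.35,-0.17,-0.11,0,0,-0.21,1],[0.46,-0.22,-0.15,0,0,-0.28,1],[0.58,-0.28,-0.18,0,0,-0.36,1],[0.7,-0.34,-0.22,0,0,-0.43,1],[0.81,-0.39,-0.26,0,0,-0.5,1],[0.93,-0.45,-0.29,0,0,-0.58,1]]])

```text
t: 1.7
ee_pos: [0.3253, -0.3883, 0.3623]
eef_rot: [2.759, 1.502, 0.0]
wrist_force: [-0.9, 0.1, -0.1]
finger_gap: 0.0853
finger_force: 0.0
```

Emit:
carry_out(moves=[[[0.12,-0.02,-0.04,0,0,-0.07,1],[0.25,-0.04,-0.07,0,0,-0.14,1],[0.37,-0.06,-0.11,0,0,-0.21,1],[0.5,-0.08,-0.15,0,0,-0.28,1],[0.62,-0.1,-0.18,0,0,-0.36,1],[0.75,-0.12,-0.22,0,0,-0.43,1],[0.87,-0.14,-0.26,0,0,-0.5,1],[1,-0.16,-0.29,0,0,-0.57,1]]])

```text
t: 2.5
ee_pos: [0.3664, -0.2957, 0.3913]
eef_rot: [2.505, 1.895, 0.0]
wrist_force: [0.6, 0.1, 0.9]
finger_gap: 0.0854
finger_force: 0.0
```

Emit:
carry_out(moves=[[[0.12,0.02,-0.04,0,0,-0.07,1],[0.25,0.04,-0.07,0,0,-0.14,1],[0.37,0.06,-0.11,0,0,-0.21,1],[0.5,0.08,-0.15,0,0,-0.28,1],[0.62,0.1,-0.18,0,0,-0.36,1],[0.75,0.12,-0.22,0,0,-0.43,1],[0.87,0.14,-0.26,0,0,-0.5,1],[1,0.15,-0.3,0,0,-0.57,1]]])

```text
t: 3.3
ee_pos: [0.4083, -0.2036, 0.4212]
eef_rot: [-2.196, -2.247, 0.0]
wrist_force: [-1.0, 0.0, 0.2]
finger_gap: 0.0853
finger_force: 0.0
```

```bash
python3 - <<'E' | tail -n 9
from plan import *
L=np.radians(35);p,M,s=cur(); print(s['t'],s['q'].round(2),p)
g=A(.443,.346,.2426);z=ori(.25,L)[:,2]
b=(p,-1.55,0);c=((.42,.12,.42),-.45,.2);d=(g-.154*z,.25,L)
e=(g-.054*z,.25,L)
plan(lerp(b,c,4)+lerp(c,d,3)+[e])
E
```

```text
3.3 [ 0.76  0.06 -0.42  1.78  0.02  1.31  0.36] [ 0.4082931  -0.20363599  0.42118674]
[0.81, 0.05, 0.0, -0.01, -0.09, -0.52]  [ 0.411 -0.123  0.421]
[0.76, 0.26, -0.03, -0.04, -0.1, -0.52]  [ 0.414 -0.042  0.421]
[0.67, 0.46, -0.06, -0.07, -0.1, -0.53]  [0.417 0.039 0.42 ]
[0.5, 0.63, -0.08, -0.09, -0.09, -0.51]  [0.42 0.12 0.42]
[0.51, 0.52, 0.07, -0.12, -0.26, -0.43]  [0.399 0.188 0.403]
[0.39, 0.62, 0.05, -0.17, -0.26, -0.41]  [0.378 0.256 0.386]
[0.26, 0.68, 0.06, -0.23, -0.26, -0.38]  [0.357 0.324 0.369]
[-0.01, 0.01, 1.0, -0.01, -0.0, -0.0]  [0.413 0.338 0.287]
```

Tracking is accurate, so I continue to pre-grasp.

Emit:
carry_out(moves=[[[0.1,0.01,0,0,-0.01,-0.06,1],[0.2,0.01,0,0,-0.02,-0.13,1],[0.3,0.02,0,0,-0.03,-0.2,1],[0.4,0.02,0,0,-0.04,-0.26,1],[0.5,0.03,0,0,-0.06,-0.32,1],[0.6,0.04,0,-0.01,-0.07,-0.39,1],[0.7,0.04,0,-0.01,-0.08,-0.46,1],[0.81,0.05,0,-0.01,-0.09,-0.52,1]]])

```text
t: 4.1
ee_pos: [0.4111, -0.1227, 0.4209]
eef_rot: [1.848, 2.493, -0.046]
wrist_force: [-0.1, -0.9, 0.8]
finger_gap: 0.0853
finger_force: 0.0
```

Emit:
carry_out(moves=[[[0.1,0.03,0,0,-0.01,-0.06,1],[0.19,0.06,-0.01,-0.01,-0.02,-0.13,1],[0.28,0.1,-0.01,-0.01,-0.04,-0.2,1],[0.38,0.13,-0.01,-0.02,-0.05,-0.26,1],[0.48,0.16,-0.02,-0.02,-0.06,-0.32,1],[0.57,0.2,-0.02,-0.03,-0.08,-0.39,1],[0.67,0.23,-0.03,-0.04,-0.09,-0.46,1],[0.76,0.26,-0.03,-0.04,-0.1,-0.52,1]]])

```text
t: 4.9
ee_pos: [0.4142, -0.0422, 0.4204]
eef_rot: [1.467, 2.677, -0.074]
wrist_force: [-0.3, 0.1, 0.2]
finger_gap: 0.0854
finger_force: 0.0
```

Emit:
carry_out(moves=[[[0.08,0.06,-0.01,-0.01,-0.01,-0.07,1],[0.17,0.12,-0.02,-0.02,-0.02,-0.13,1],[0.25,0.17,-0.02,-0.03,-0.04,-0.2,1],[0.34,0.23,-0.03,-0.04,-0.05,-0.26,1],[0.42,0.29,-0.04,-0.04,-0.06,-0.33,1],[0.5,0.35,-0.04,-0.05,-0.08,-0.4,1],[0.59,0.4,-0.05,-0.06,-0.09,-0.46,1],[0.67,0.46,-0.06,-0.07,-0.1,-0.53,1]]])

```text
t: 5.7
ee_pos: [0.4169, 0.0393, 0.4195]
eef_rot: [1.059, 2.804, -0.08]
wrist_force: [0.2, -0.3, -0.1]
finger_gap: 0.0854
finger_force: 0.0
```

Emit:
carry_out(moves=[[[0.06,0.08,-0.01,-0.01,-0.01,-0.06,1],[0.12,0.16,-0.02,-0.02,-0.02,-0.13,1],[0.19,0.24,-0.03,-0.03,-0.03,-0.19,1],[0.25,0.32,-0.04,-0.04,-0.04,-0.26,1],[0.31,0.39,-0.05,-0.06,-0.06,-0.32,1],[0.38,0.47,-0.06,-0.07,-0.07,-0.38,1],[0.44,0.55,-0.07,-0.08,-0.08,-0.45,1],[0.5,0.63,-0.08,-0.09,-0.09,-0.51,1]]])

```text
t: 6.5
ee_pos: [0.421, 0.1199, 0.42]
eef_rot: [0.659, 2.87, -0.066]
wrist_force: [-0.8, -1.0, 0.4]
finger_gap: 0.0854
finger_force: 0.0
```

Emit:
carry_out(moves=[[[0.06,0.06,0.01,-0.02,-0.03,-0.05,1],[0.13,0.13,0.02,-0.03,-0.06,-0.11,1],[0.19,0.2,0.03,-0.04,-0.1,-0.16,1],[0.26,0.26,0.04,-0.06,-0.13,-0.22,1],[0.32,0.32,0.04,-0.08,-0.16,-0.27,1],[0.38,0.39,0.05,-0.09,-0.2,-0.32,1],[0.45,0.46,0.06,-0.1,-0.23,-0.38,1],[0.51,0.52,0.07,-0.12,-0.26,-0.43,1]]])

```text
t: 7.3
ee_pos: [0.3998, 0.1881, 0.4028]
eef_rot: [0.305, 2.788, -0.05]
wrist_force: [-0.4, -0.2, 0.2]
finger_gap: 0.0854
finger_force: 0.0
```

Emit:
carry_out(moves=[[[0.05,0.08,0.01,-0.02,-0.03,-0.05,1],[0.1,0.16,0.01,-0.04,-0.06,-0.1,1],[0.15,0.23,0.02,-0.06,-0.1,-0.15,1],[0.2,0.31,0.02,-0.08,-0.13,-0.2,1],[0.24,0.39,0.03,-0.11,-0.16,-0.26,1],[0.29,0.46,0.04,-0.13,-0.2,-0.31,1],[0.34,0.54,0.04,-0.15,-0.23,-0.36,1],[0.39,0.62,0.05,-0.17,-0.26,-0.41,1]]])

```text
t: 8.1
ee_pos: [0.3791, 0.2561, 0.3854]
eef_rot: [-0.019, 2.666, 0.002]
wrist_force: [0.0, 0.5, 0.5]
finger_gap: 0.0858
finger_force: 0.0
```

Emit:
carry_out(moves=[[[0.03,0.08,0.01,-0.03,-0.03,-0.05,1],[0.06,0.17,0.02,-0.06,-0.06,-0.1,1],[0.1,0.26,0.02,-0.09,-0.1,-0.14,1],[0.13,0.34,0.03,-0.12,-0.13,-0.19,1],[0.16,0.42,0.04,-0.14,-0.16,-0.24,1],[0.2,0.51,0.04,-0.17,-0.2,-0.28,1],[0.23,0.6,0.05,-0.2,-0.23,-0.33,1],[0.26,0.68,0.06,-0.23,-0.26,-0.38,1]]])

```text
t: 8.9
ee_pos: [0.3579, 0.3239, 0.368]
eef_rot: [-0.312, 2.513, 0.097]
wrist_force: [-0.0, -0.5, -0.9]
finger_gap: 0.0853
finger_force: 0.0
```

```bash
python3 - <<'E' | tail -n 3
from plan import *
L=np.radians(35);p,M,s=cur(); print(s['t'],s['q'].round(2),p)
g=A(.443,.346,.2426);z=ori(.25,L)[:,2]
plan([(g-.054*z,.25,L)])
t=eyes.snapshot('top');c=eyes.snapshot('scene')
cv2.imwrite('pics/pg.png',np.hstack([crop(t,145,155,75,100,5),crop(c,330,70,75,125,4)]))
E
```

```text
collar in guard -0.001047856297440546 -0.05801040966455079
8.9 [ 0.21 -0.08 -1.18  2.12  0.54  0.66  0.46] [0.35785447 0.32388954 0.3679969 ]
[-0.0, 0.01, 0.99, -0.01, 0.0, -0.0]  [0.413 0.338 0.287]
```

View pics/pg.png

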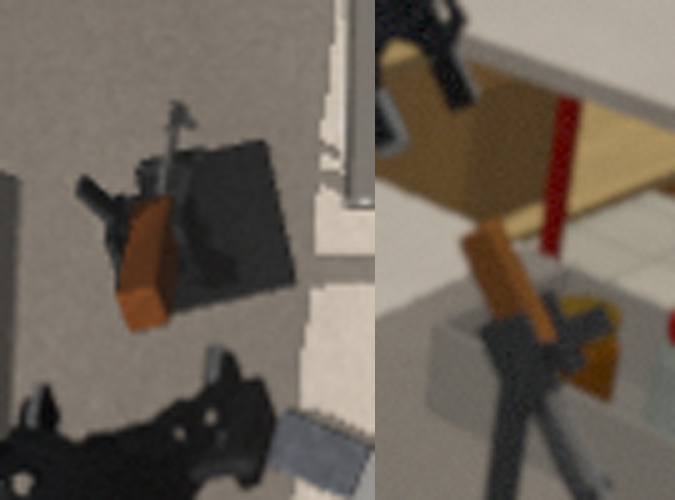

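The picture shows the handle end at crop (143,305), centred between the two fingertips at (40,390) and (215,350). I advance, then close.

Emit:
carry_out(moves=[[[0,0,0.14,0,0,0,1],[0,0,0.28,0,0,0,1],[0,0,0.42,0,0,0,1],[0,0,0.56,0,0,0,1],[0,0.01,0.7,0,0,0,1],[0,0.01,0.84,0,0,0,1],[0,0.01,0.95,-0.01,0,0,1],[0,0.01,0.99,-0.01,0,0,1]]])

```text
t: 9.8
ee_pos: [0.4136, 0.3371, 0.2858]
eef_rot: [-0.31, 2.517, 0.101]
wrist_force: [0.5, -0.3, -0.7]
finger_gap: 0.0858
finger_force: 0.0
```

Emit:
carry_out(moves=[[[0,0,0,0,0,0,-0.3],[0,0,0,0,0,0,-1],[0,0,0,0,0,0,-1],[0,0,0,0,0,0,-1],[0,0,0,0,0,0,-1],[0,0,0,0,0,0,-1],[0,0,0,0,0,0,-1],[0,0,0,0,0,0,-1]]], force=70)

```text
t: 10.6
ee_pos: [0.4129, 0.3381, 0.2876]
eef_rot: [-0.311, 2.514, 0.103]
wrist_force: [-4.7, -1.0, 7.0]
finger_gap: 0.0232
finger_force: 69.4
```

```bash
python3 - <<'E' | tail -n 5
from plan import *
p,M,s=cur(); print(s['t'],s['q'].round(2),p.tolist(),s['eef_rot'].tolist(),s['finger_gap'],s['finger_force'],s['wrist_force'])
np.savez('grasp.npz',p=p,M=M)
E
```

```text
tray
[ 0.5882  0.1667 -0.0061] res [ 2.5 -1.7 -3.  -0.4 -2.2  0.8  2.7  1.4]
collar [ 0.58566149 -0.2875757   0.012     ]
collar in guard -0.001047856297440546 -0.05801040966455079
10.6 [ 0.04  0.27 -1.14  2.14  1.13  0.74 -0.04] [0.4129126335187798, 0.33812300092406883, 0.2875826202464151] [-0.3112485911636109, 2.513994565327506, 0.10293496744007372] 0.02318055772516762 69.38665866851807 [-4.73594691 -1.03750248  7.02090839]
```

Emit:
carry_out(moves=[[[-0.06,0,0,0,0,0,-1],[-0.14,0,0,0,0,0,-1],[-0.26,0,0,0,0,0,-1],[-0.4,0,0,0,0,0,-1],[-0.55,0,0,0,0,0,-1],[-0.7,0,0,0,0,0,-1],[-0.85,0,0,0,0,0,-1],[-1,0,0,0,0,0,-1]]])

```text
t: 11.4
ee_pos: [0.4931, 0.3569, 0.3441]
eef_rot: [-0.31, 2.516, 0.101]
wrist_force: [-0.0, -0.1, -1.3]
finger_gap: 0.0231
finger_force: 68.4
```

```bash
cat >> plan.py <<'E'
PS,LL=G[2],np.radians(42)
HOOK=A(.026,0,.3109)
def tcp(h,psi=None,L=None,hook=None):
    psi=PS if psi is None else psi; L=LL if L is None else L
    return (T(G,A(*h))[0]-ori(psi,L)@(HOOK if hook is None else hook),psi,L)
E
python3 - <<'E' | tail -n 14
from plan import *
p,M,s=cur(); print(s['t'],s['q'].round(2),p,s['finger_gap'])
a=(p,.25,np.radians(35)); d=tcp((-.15,-.05,.08)); print(d)
m=((.44,.20,.41),-.25,np.radians(38))
plan(lerp(a,m,3)+lerp(m,d,5))
E
```

```text
tray
[ 0.5882  0.1667 -0.0061] res [ 2.5 -1.7 -3.  -0.4 -2.2  0.8  2.7  1.4]
collar [ 0.58566149 -0.2875757   0.012     ]
collar in guard -0.001047856297440546 -0.05801040966455079
11.4 [ 0.09  0.34 -1.14  1.93  1.03  0.83  0.22] [0.49308252 0.356929   0.34407493] 0.023083729048250318
(array([0.49250638, 0.03708204, 0.32844112]), np.float64(-1.2676514051407488), np.float64(0.7330382858376184))
[0.12, -0.46, -0.35, 0.18, -0.04, 0.25]  [0.475 0.305 0.366]
[0.05, -0.51, -0.31, 0.19, -0.03, 0.26]  [0.458 0.252 0.388]
[-0.03, -0.53, -0.26, 0.2, -0.03, 0.25]  [0.44 0.2  0.41]
[-0.05, -0.29, 0.24, 0.24, -0.03, 0.3]  [0.451 0.167 0.394]
[-0.08, -0.25, 0.28, 0.24, -0.03, 0.3]  [0.461 0.135 0.377]
[-0.11, -0.2, 0.31, 0.25, -0.02, 0.3]  [0.472 0.102 0.361]
[-0.14, -0.13, 0.32, 0.26, -0.03, 0.3]  [0.482 0.07  0.345]
[-0.14, -0.06, 0.35, 0.26, -0.03, 0.29]  [0.493 0.037 0.328]
```

```bash
python3 - <<'E' | tail -n 5
from plan import *
p,M,s=cur()
a=(p,.25,np.radians(35)); d=tcp((-.15,-.05,.08))
m=((.44,.20,.41),-.25,np.radians(38))
plan(lerp(a,m,2)+lerp(m,d,3))
E
```

```text
[0.18, -0.7, -0.53, 0.28, -0.05, 0.38]  [0.467 0.278 0.377]
[0.02, -0.78, -0.42, 0.29, -0.05, 0.38]  [0.44 0.2  0.41]
[-0.08, -0.48, 0.4, 0.4, -0.05, 0.51]  [0.458 0.146 0.383]
[-0.17, -0.36, 0.5, 0.42, -0.04, 0.49]  [0.475 0.091 0.356]
[-0.23, -0.18, 0.55, 0.43, -0.04, 0.49]  [0.493 0.037 0.328]
```

Emit:
carry_out(moves=[[[0.02,-0.09,-0.07,0.03,-0.01,0.05,-1],[0.04,-0.18,-0.13,0.07,-0.01,0.1,-1],[0.07,-0.26,-0.2,0.1,-0.02,0.14,-1],[0.09,-0.35,-0.26,0.14,-0.02,0.19,-1],[0.11,-0.44,-0.33,0.18,-0.03,0.24,-1],[0.14,-0.52,-0.4,0.21,-0.04,0.28,-1],[0.16,-0.61,-0.46,0.24,-0.04,0.33,-1],[0.18,-0.7,-0.53,0.28,-0.05,0.38,-1]]])

```text
t: 12.2
ee_pos: [0.4657, 0.2775, 0.3775]
eef_rot: [0.004, 2.505, -0.001]
wrist_force: [-0.6, -0.2, -1.4]
finger_gap: 0.023
finger_force: 68.8
```

Emit:
carry_out(moves=[[[0,-0.1,-0.05,0.04,-0.01,0.05,-1],[0,-0.2,-0.1,0.07,-0.01,0.1,-1],[0.01,-0.29,-0.16,0.11,-0.02,0.14,-1],[0.01,-0.39,-0.21,0.14,-0.02,0.19,-1],[0.01,-0.49,-0.26,0.18,-0.03,0.24,-1],[0.02,-0.58,-0.32,0.22,-0.04,0.28,-1],[0.02,-0.68,-0.37,0.25,-0.04,0.33,-1],[0.02,-0.78,-0.42,0.29,-0.05,0.38,-1]]])

```text
t: 13.0
ee_pos: [0.439, 0.1998, 0.4102]
eef_rot: [0.313, 2.462, -0.108]
wrist_force: [0.6, -0.7, -2.1]
finger_gap: 0.0234
finger_force: 68.8
```

Emit:
carry_out(moves=[[[-0.01,-0.06,0.05,0.05,-0.01,0.06,-1],[-0.02,-0.12,0.1,0.1,-0.01,0.13,-1],[-0.03,-0.18,0.15,0.15,-0.02,0.19,-1],[-0.04,-0.24,0.2,0.2,-0.02,0.26,-1],[-0.05,-0.3,0.25,0.25,-0.03,0.32,-1],[-0.06,-0.36,0.3,0.3,-0.04,0.38,-1],[-0.07,-0.42,0.35,0.35,-0.04,0.45,-1],[-0.08,-0.48,0.4,0.4,-0.05,0.51,-1]]])

```text
t: 13.8
ee_pos: [0.4574, 0.1457, 0.3832]
eef_rot: [0.723, 2.361, -0.255]
wrist_force: [0.1, 0.0, -0.9]
finger_gap: 0.0234
finger_force: 68.9
```

Emit:
carry_out(moves=[[[-0.02,-0.04,0.06,0.05,0,0.06,-1],[-0.04,-0.09,0.12,0.1,-0.01,0.12,-1],[-0.06,-0.14,0.19,0.16,-0.02,0.18,-1],[-0.08,-0.18,0.25,0.21,-0.02,0.24,-1],[-0.11,-0.22,0.31,0.26,-0.02,0.31,-1],[-0.13,-0.27,0.38,0.32,-0.03,0.37,-1],[-0.15,-0.32,0.44,0.37,-0.04,0.43,-1],[-0.17,-0.36,0.5,0.42,-0.04,0.49,-1]]])

```text
t: 14.6
ee_pos: [0.4747, 0.0909, 0.3552]
eef_rot: [1.112, 2.213, -0.411]
wrist_force: [0.6, -0.0, -1.2]
finger_gap: 0.0234
finger_force: 68.9
```

Emit:
carry_out(moves=[[[-0.03,-0.02,0.07,0.05,0,0.06,-1],[-0.06,-0.04,0.14,0.11,-0.01,0.12,-1],[-0.09,-0.07,0.21,0.16,-0.02,0.18,-1],[-0.12,-0.09,0.28,0.22,-0.02,0.24,-1],[-0.14,-0.11,0.34,0.27,-0.02,0.31,-1],[-0.17,-0.14,0.41,0.32,-0.03,0.37,-1],[-0.2,-0.16,0.48,0.38,-0.04,0.43,-1],[-0.23,-0.18,0.55,0.43,-0.04,0.49,-1]]])

```text
t: 15.4
ee_pos: [0.4925, 0.0375, 0.3281]
eef_rot: [1.483, 2.007, -0.568]
wrist_force: [0.5, -0.0, -1.4]
finger_gap: 0.0232
finger_force: 68.9
```

```bash
python3 - <<'E' | tail -n 4
from plan import *
p,M,s=cur(); print(s['t'],s['q'].round(2),p,s['finger_gap'])
P=np.array([p+M@HOOK,p+M@A(0,0,.289),p+M@A(0,0,.139)]);
out=[]
for n,h,sc in(('top',140,4),('scene',140,4)):
    im=eyes.snapshot(n);q=proj(n,P);print(n,q.round(1).tolist()); O=(q[0]-[50,70]).astype(int) if n=='top' else (q[0]-[50,80]).astype(int)
    cv2.imwrite(f'pics/hk_{n}_raw.png',im); im=crop(im,O[0],O[1],100,h,4)
    for v in q: cv2.circle(im,tuple(int(k) for k in (v-O+.5)*4),3,(0,0,255),1)
    out.append(im)
cv2.imwrite('pics/hk.png',np.hstack(out))
E
```

```text
collar in guard -0.001047856297440546 -0.05801040966455079
15.4 [ 0.2   0.37 -0.93  1.93  0.94  1.49 -0.78] [0.49249576 0.03754958 0.32811791] 0.023175472453711366
top [[342.8, 185.2], [345.8, 183.3], [318.1, 187.6]]
scene [[231.6, 288.5], [229.5, 278.0], [256.9, 209.7]]
```

View pics/hk.png

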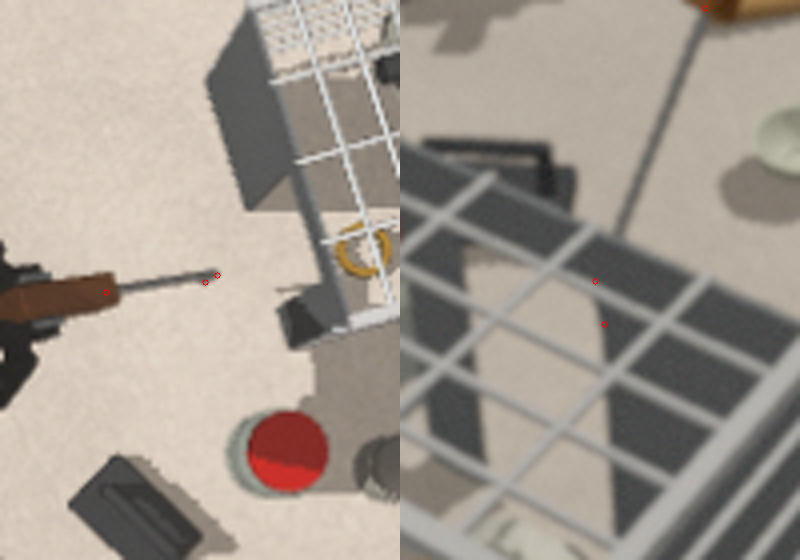

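The hook lies within about 2 px of the prediction (top (343,185)), so the model holds. I enter the doorway.

```bash
python3 - <<'E' | tail -n 4
from plan import *
e=plan([tcp((-.14,-.05,.032)),tcp((-.072,-.054,.031)),tcp((-.003,-.058,.03)),tcp((-.003,-.058,.007))])
E
```

```text
[0.24, -0.0, 0.42, -0.01, -0.01, -0.01]  [0.495 0.028 0.28 ]
[-0.5, -0.04, 0.46, 0.0, 0.0, 0.0]  [ 0.512 -0.039  0.279]
[-0.5, -0.04, 0.47, 0.0, 0.0, 0.0]  [ 0.529 -0.106  0.278]
[0.15, -0.0, 0.17, 0.0, 0.0, 0.0]  [ 0.529 -0.106  0.255]
```

Emit:
carry_out(moves=[[[0.03,0,0.05,0,0,0,-1],[0.06,0,0.1,0,0,0,-1],[0.09,0,0.16,0,0,0,-1],[0.12,0,0.21,0,0,0,-1],[0.15,0,0.26,0,0,0,-1],[0.18,0,0.32,-0.01,-0.01,-0.01,-1],[0.21,0,0.37,-0.01,-0.01,-0.01,-1],[0.24,0,0.42,-0.01,-0.01,-0.01,-1]]])

```text
t: 16.3
ee_pos: [0.4953, 0.0283, 0.2806]
eef_rot: [1.468, 2.01, -0.565]
wrist_force: [-0.4, -0.5, -1.4]
finger_gap: 0.023
finger_force: 68.9
```

Emit:
carry_out(moves=[[[-0.06,0,0.06,0,0,0,-1],[-0.12,-0.01,0.12,0,0,0,-1],[-0.19,-0.02,0.17,0,0,0,-1],[-0.25,-0.02,0.23,0,0,0,-1],[-0.31,-0.02,0.29,0,0,0,-1],[-0.38,-0.03,0.34,0,0,0,-1],[-0.44,-0.04,0.4,0,0,0,-1],[-0.5,-0.04,0.46,0,0,0,-1]]])

```text
t: 17.1
ee_pos: [0.5122, -0.0383, 0.2806]
eef_rot: [1.468, 2.01, -0.566]
wrist_force: [0.1, -0.2, -0.9]
finger_gap: 0.0236
finger_force: 69.0
```

Emit:
carry_out(moves=[[[-0.06,0,0.06,0,0,0,-1],[-0.12,-0.01,0.12,0,0,0,-1],[-0.19,-0.02,0.18,0,0,0,-1],[-0.25,-0.02,0.24,0,0,0,-1],[-0.31,-0.02,0.3,0,0,0,-1],[-0.38,-0.03,0.35,0,0,0,-1],[-0.44,-0.04,0.41,0,0,0,-1],[-0.5,-0.04,0.47,0,0,0,-1]]])

```text
t: 17.9
ee_pos: [0.5292, -0.1048, 0.2793]
eef_rot: [1.468, 2.01, -0.566]
wrist_force: [0.4, -0.6, -1.0]
finger_gap: 0.0231
finger_force: 69.0
```

```bash
python3 - <<'E' | tail -n 4
from plan import *
p,M,s=cur(); print(s['t'],p,s['wrist_force'].round(1))
P=np.array([p+M@HOOK,p+M@A(0,0,.289)])
im=eyes.snapshot('top');q=proj('top',P);print(q.round(1).tolist());cv2.imwrite('pics/in_raw.png',im)
O=np.array([340,140]); im=crop(im,340,140,70,60,8)
for v in q: cv2.circle(im,tuple(int(k) for k in (v-O+.5)*8),4,(0,0,255),1)
cv2.imwrite('pics/in.png',im)
plan([tcp((-.003,-.058,.007))])
E
```

```text
collar in guard -0.001047856297440546 -0.05801040966455079
17.9 [ 0.52923635 -0.10482888  0.27929307] [ 0.4 -0.6 -1. ]
[[383.7, 176.2], [387.6, 174.2]]
[0.17, -0.0, 0.17, 0.0, 0.01, 0.01]  [ 0.529 -0.106  0.255]
```

View pics/in.png

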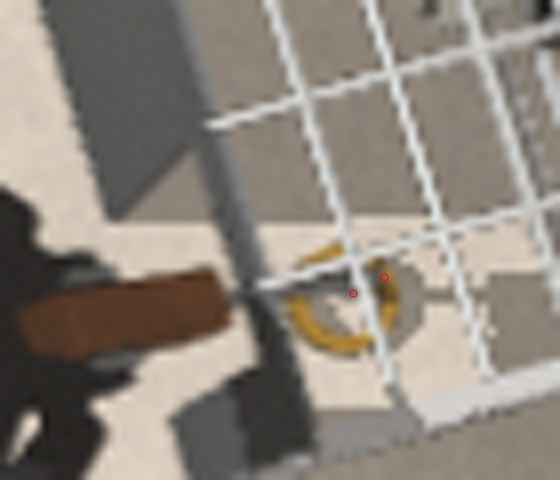

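Tip at crop (353,293) is over the bore, whose centre is at (345,298). I lower it.

Emit:
carry_out(moves=[[[0.03,0,0.03,0,0,0,-1],[0.06,0,0.06,0,0,0,-1],[0.09,0,0.09,0,0,0,-1],[0.11,0,0.11,0,0,0,-1],[0.13,0,0.13,0,0,0,-1],[0.15,0,0.15,0,0,0,-1],[0.17,0,0.17,0,0.01,0.01,-1],[0.17,0,0.17,0,0.01,0.01,-1]]])

```text
t: 18.75
ee_pos: [0.5287, -0.103, 0.2549]
eef_rot: [1.477, 2.01, -0.56]
wrist_force: [-0.3, -0.3, -1.0]
finger_gap: 0.0232
finger_force: 68.8
```

```bash
python3 - <<'E' | tail -n 6
from plan import *
p,M,s=cur(); print(s['wrist_force'].round(1),p+M@HOOK)
plan([tcp((-.05,-.048,.007)),tcp((-.105,-.041,.007)),tcp((-.16,-.04,.007)),tcp((-.215,-.04,.007)),tcp((-.215,-.04,.06))])
E
```

```text
[-0.3 -0.3 -1. ] [ 0.5859268  -0.28198648  0.00585447]
[0.33, 0.09, -0.3, 0.01, -0.01, -0.0]  [ 0.524 -0.058  0.255]
[0.41, 0.07, -0.37, -0.0, 0.0, -0.0]  [ 0.515 -0.003  0.255]
[0.4, 0.01, -0.37, -0.0, 0.0, -0.0]  [0.499 0.05  0.255]
[0.41, 0.0, -0.37, -0.0, 0.0, -0.0]  [0.483 0.102 0.255]
[-0.35, 0.0, -0.39, -0.0, 0.0, -0.0]  [0.483 0.102 0.308]
```

Emit:
carry_out(moves=[[[0.04,0.01,-0.04,0,0,0,-1],[0.08,0.02,-0.08,0,0,0,-1],[0.12,0.03,-0.11,0,0,0,-1],[0.16,0.04,-0.15,0,0,0,-1],[0.2,0.05,-0.19,0,0,0,-1],[0.25,0.07,-0.22,0,0,0,-1],[0.29,0.08,-0.26,0.01,-0.01,0,-1],[0.33,0.09,-0.3,0.01,-0.01,0,-1]]])

```text
t: 19.55
ee_pos: [0.524, -0.0571, 0.2555]
eef_rot: [1.476, 2.006, -0.569]
wrist_force: [0.1, 0.7, -1.4]
finger_gap: 0.0231
finger_force: 69.0
```

Emit:
carry_out(moves=[[[0.05,0.01,-0.05,0,0,0,-1],[0.1,0.02,-0.09,0,0,0,-1],[0.15,0.03,-0.14,0,0,0,-1],[0.2,0.04,-0.18,0,0,0,-1],[0.26,0.04,-0.23,0,0,0,-1],[0.31,0.05,-0.28,0,0,0,-1],[0.36,0.06,-0.32,0,0,0,-1],[0.41,0.07,-0.37,0,0,0,-1]]])

```text
t: 20.35
ee_pos: [0.5142, -0.0024, 0.2555]
eef_rot: [1.476, 2.005, -0.569]
wrist_force: [0.7, -0.2, -0.5]
finger_gap: 0.0234
finger_force: 69.0
```

Emit:
carry_out(moves=[[[0.05,0,-0.05,0,0,0,-1],[0.1,0,-0.09,0,0,0,-1],[0.15,0,-0.14,0,0,0,-1],[0.2,0,-0.18,0,0,0,-1],[0.25,0.01,-0.23,0,0,0,-1],[0.3,0.01,-0.28,0,0,0,-1],[0.35,0.01,-0.32,0,0,0,-1],[0.4,0.01,-0.37,0,0,0,-1]]])

```text
t: 21.15
ee_pos: [0.4989, 0.0498, 0.2561]
eef_rot: [1.476, 2.005, -0.569]
wrist_force: [0.0, -0.4, -1.6]
finger_gap: 0.0233
finger_force: 68.9
```

Emit:
carry_out(moves=[[[0.05,0,-0.05,0,0,0,-1],[0.1,0,-0.09,0,0,0,-1],[0.15,0,-0.14,0,0,0,-1],[0.2,0,-0.18,0,0,0,-1],[0.26,0,-0.23,0,0,0,-1],[0.31,0,-0.28,0,0,0,-1],[0.36,0,-0.32,0,0,0,-1],[0.41,0,-0.37,0,0,0,-1]]])

```text
t: 21.95
ee_pos: [0.4825, 0.1026, 0.256]
eef_rot: [1.476, 2.005, -0.569]
wrist_force: [0.3, -0.4, -1.9]
finger_gap: 0.0232
finger_force: 68.9
```

```bash
python3 - <<'E' | tail -n 3
from plan import *
p,M,s=cur(); print(s['t'],s['wrist_force'].round(1),p+M@HOOK)
im=eyes.snapshot('top');q=proj('top',p+M@HOOK)[0]; print(q)
O=(q-35).astype(int);print(O)
cv2.imwrite('pics/out.png',crop(im,*O,70,70,8))
E
```

```text
21.95 [ 0.3 -0.4 -1.9] [ 0.53862807 -0.07814724  0.00805404]
[320.36362868 190.32665389]
[285 155]
```

View pics/out.png

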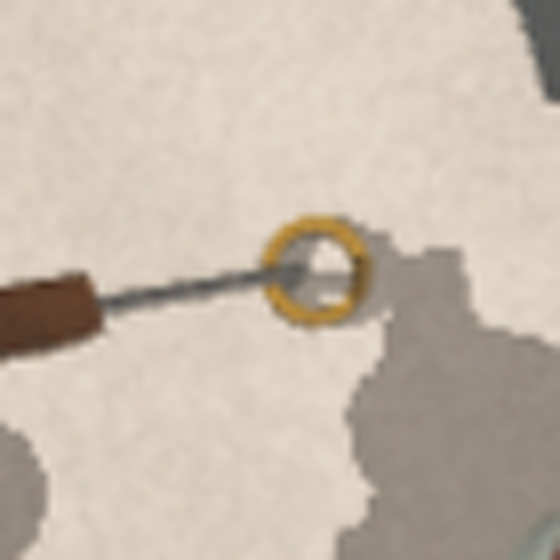

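The collar is out, hooked, at top (324.5,189). Now I lift the hook and return the rod.

```bash
python3 - <<'E' | tail -n 8
from plan import *
L=np.radians
g=np.load('grasp.npz');gp,gM=g['p'],g['M']
u=tcp((-.215,-.04,.1)); m=((.44,.20,.41),-.25,L(38)); a=(gp-.1*gM[:,0]-.002*gM[:,2],.25,L(35))
b=(gp-.002*gM[:,2],.25,L(35))
plan([u]+lerp(u,m,3)+lerp(m,a,2)+[b])
E
```

```text
collar in guard -0.001047856297440546 -0.05801040966455079
[-0.63, -0.0, -0.67, -0.0, 0.0, -0.0]  [0.483 0.102 0.348]
[0.12, -0.04, -0.39, -0.43, 0.05, -0.49]  [0.468 0.135 0.369]
[0.13, 0.08, -0.38, -0.41, 0.04, -0.49]  [0.454 0.167 0.389]
[0.1, 0.2, -0.35, -0.41, 0.04, -0.51]  [0.44 0.2  0.41]
[0.16, 0.82, 0.28, -0.29, 0.05, -0.38]  [0.466 0.279 0.378]
[-0.02, 0.79, 0.41, -0.28, 0.05, -0.39]  [0.491 0.358 0.347]
[1.0, 0.01, -0.0, 0.0, 0.0, 0.0]  [0.412 0.338 0.289]
```

Emit:
carry_out(moves=[[[-0.06,0,-0.06,0,0,0,-1],[-0.12,0,-0.13,0,0,0,-1],[-0.2,0,-0.21,0,0,0,-1],[-0.29,0,-0.31,0,0,0,-1],[-0.38,0,-0.4,0,0,0,-1],[-0.47,0,-0.5,0,0,0,-1],[-0.55,0,-0.58,0,0,0,-1],[-0.63,0,-0.67,0,0,0,-1]]])

```text
t: 22.8
ee_pos: [0.4831, 0.1003, 0.3492]
eef_rot: [1.477, 2.005, -0.569]
wrist_force: [-0.3, 0.4, -1.7]
finger_gap: 0.0233
finger_force: 68.9
```

Emit:
carry_out(moves=[[[0.02,0,-0.05,-0.05,0.01,-0.06,-1],[0.03,-0.01,-0.1,-0.11,0.01,-0.12,-1],[0.04,-0.02,-0.15,-0.16,0.02,-0.18,-1],[0.06,-0.02,-0.2,-0.22,0.02,-0.24,-1],[0.08,-0.02,-0.24,-0.27,0.03,-0.31,-1],[0.09,-0.03,-0.29,-0.32,0.04,-0.37,-1],[0.1,-0.04,-0.34,-0.38,0.04,-0.43,-1],[0.12,-0.04,-0.39,-0.43,0.05,-0.49,-1]]])

```text
t: 23.6
ee_pos: [0.4683, 0.1332, 0.3688]
eef_rot: [1.102, 2.217, -0.41]
wrist_force: [0.5, -0.5, -0.8]
finger_gap: 0.0233
finger_force: 69.1
```

Emit:
carry_out(moves=[[[0.02,0.01,-0.05,-0.05,0,-0.06,-1],[0.03,0.02,-0.1,-0.1,0.01,-0.12,-1],[0.05,0.03,-0.14,-0.15,0.02,-0.18,-1],[0.06,0.04,-0.19,-0.2,0.02,-0.24,-1],[0.08,0.05,-0.24,-0.26,0.02,-0.31,-1],[0.1,0.06,-0.28,-0.31,0.03,-0.37,-1],[0.11,0.07,-0.33,-0.36,0.04,-0.43,-1],[0.13,0.08,-0.38,-0.41,0.04,-0.49,-1]]])

```text
t: 24.4
ee_pos: [0.4542, 0.1656, 0.3892]
eef_rot: [0.717, 2.365, -0.26]
wrist_force: [0.4, 0.5, -1.2]
finger_gap: 0.0231
finger_force: 69.1
```

Emit:
carry_out(moves=[[[0.01,0.02,-0.04,-0.05,0,-0.06,-1],[0.02,0.05,-0.09,-0.1,0.01,-0.13,-1],[0.04,0.08,-0.13,-0.15,0.02,-0.19,-1],[0.05,0.1,-0.18,-0.2,0.02,-0.26,-1],[0.06,0.12,-0.22,-0.26,0.02,-0.32,-1],[0.08,0.15,-0.26,-0.31,0.03,-0.38,-1],[0.09,0.18,-0.31,-0.36,0.04,-0.45,-1],[0.1,0.2,-0.35,-0.41,0.04,-0.51,-1]]])

```text
t: 25.2
ee_pos: [0.4404, 0.199, 0.4099]
eef_rot: [0.304, 2.46, -0.109]
wrist_force: [-0.7, -0.7, -1.6]
finger_gap: 0.0233
finger_force: 69.1
```

Emit:
carry_out(moves=[[[0.02,0.1,0.04,-0.04,0.01,-0.05,-1],[0.04,0.2,0.07,-0.07,0.01,-0.1,-1],[0.06,0.31,0.1,-0.11,0.02,-0.14,-1],[0.08,0.41,0.14,-0.14,0.02,-0.19,-1],[0.1,0.51,0.18,-0.18,0.03,-0.24,-1],[0.12,0.62,0.21,-0.22,0.04,-0.28,-1],[0.14,0.72,0.24,-0.25,0.04,-0.33,-1],[0.16,0.82,0.28,-0.29,0.05,-0.38,-1]]])

```text
t: 26.0
ee_pos: [0.4661, 0.2779, 0.3774]
eef_rot: [-0.004, 2.503, 0.0]
wrist_force: [-0.1, 0.9, -1.7]
finger_gap: 0.0233
finger_force: 69.1
```

Emit:
carry_out(moves=[[[0,0.1,0.05,-0.04,0.01,-0.05,-1],[0,0.2,0.1,-0.07,0.01,-0.1,-1],[-0.01,0.3,0.15,-0.1,0.02,-0.15,-1],[-0.01,0.4,0.2,-0.14,0.02,-0.2,-1],[-0.01,0.5,0.26,-0.18,0.03,-0.25,-1],[-0.02,0.6,0.31,-0.21,0.04,-0.3,-1],[-0.02,0.7,0.36,-0.25,0.04,-0.34,-1],[-0.02,0.79,0.41,-0.28,0.05,-0.39,-1]]])

```text
t: 26.8
ee_pos: [0.4922, 0.3566, 0.3458]
eef_rot: [-0.321, 2.512, 0.099]
wrist_force: [-0.5, -0.7, -1.6]
finger_gap: 0.0231
finger_force: 69.2
```

```bash
python3 - <<'E' | tail -n 9
from plan import *
g=np.load('grasp.npz');gp,gM=g['p'],g['M']
p,M,s=cur(); print(s['t'],s['q'].round(2),p,s['wrist_force'].round(1))
print('rot err deg',np.degrees(R.from_matrix(gM.T@M).as_rotvec()),'off along tool',(gM.T@(p-gp)*1000).round(1))
plan([(gp-.002*gM[:,2],.25,np.radians(35))])
im=eyes.snapshot('top');cv2.imwrite('pics/r_raw.png',im)
# brass colour centroid on the bench
w=im[170:210,300:350];h=cv2.cvtColor(w,cv2.COLOR_BGR2HSV);m=((h[...,0]>10)&(h[...,0]<28)&(h[...,1]>120)).astype(np.uint8)
ys,xs=np.nonzero(m);print(len(xs));(cx,cy),rr=cv2.minEnclosingCircle(np.c_[xs,ys].astype(np.float32)); print(300+xs.mean(),170+ys.mean(),300+cx,170+cy,rr)
print(pt('top',300+cx,170+cy,.012))
E
```

```text
[ 0.5882  0.1667 -0.0061] res [ 2.5 -1.7 -3.  -0.4 -2.2  0.8  2.7  1.4]
collar [ 0.58566149 -0.2875757   0.012     ]
collar in guard -0.001047856297440546 -0.05801040966455079
26.8 [ 0.13  0.36 -1.19  1.93  1.06  0.85  0.21] [0.49220937 0.35663641 0.34580794] [-0.5 -0.7 -1.6]
rot err deg [ 0.04396523 -0.0396892  -0.45385182] off along tool [-100.1   -1.3   -0.9]
[1.0, 0.02, -0.01, 0.0, 0.0, 0.01]  [0.412 0.338 0.289]
64
323.53125 188.3125 323.5 188.5 6.670932292938232
[ 0.54442838 -0.08813126  0.012     ]
```

Emit:
carry_out(moves=[[[0.12,0.01,-0.01,0,0,0.01,-1],[0.25,0.01,-0.01,0,0,0.01,-1],[0.38,0.01,-0.01,0,0,0.01,-1],[0.51,0.02,-0.01,0,0,0.01,-1],[0.64,0.02,-0.01,0,0,0.01,-1],[0.77,0.02,-0.01,0,0,0.01,-1],[0.9,0.02,-0.01,0,0,0.01,-1],[0.99,0.02,-0.01,0,0,0.01,-1]]])

```text
t: 27.65
ee_pos: [0.4114, 0.3373, 0.2897]
eef_rot: [-0.313, 2.512, 0.1]
wrist_force: [-0.4, 0.9, -0.2]
finger_gap: 0.0232
finger_force: 69.2
```

```bash
python3 - <<'E' | tail -n 4
from plan import *
g=np.load('grasp.npz');gp,gM=g['p'],g['M']
p,M,s=cur(); print(s['t'],p,s['wrist_force'].round(1),s['ft_torque'].round(2))
print('rot err deg',np.degrees(R.from_matrix(gM.T@M).as_rotvec()),'off along tool',(gM.T@(p-gp)*1000).round(1))
im=eyes.snapshot('top');c=eyes.snapshot('scene');cv2.imwrite('pics/s_top.png',im);cv2.imwrite('pics/s_scene.png',c)
# lower rod patch in scene: compare with the start picture by template match
s0=cv2.imread('pics/scene0.png')
for(x,y,w,h) in[(386,195,14,30),(383,180,18,30)]:
    r=cv2.matchTemplate(c[y-10:y+h+10,x-10:x+w+10],s0[y:y+h,x:x+w],cv2.TM_CCOEFF_NORMED);print(cv2.minMaxLoc(r)[1::2])
E
```

```text
27.65 [0.41142744 0.33730462 0.28974491] [-0.4  0.9 -0.2] [0.08 0.67 0.16]
rot err deg [ 0.11107672 -0.07503809 -0.12182764] off along tool [ 0.1 -0.4 -2.7]
(0.9776184558868408, (10, 10))
(0.9634109139442444, (10, 10))
```

The rod end matches its starting pixels, so I release and back off along the handle.

Emit:
carry_out(moves=[[[0,0,0,0,0,0,-0.3],[0,0,0,0,0,0,0],[0,0,0,0,0,0,0.5],[0,0,0,0,0,0,1],[0,0,0,0,0,0,1],[0,0,0,0,0,0,1],[0,0,0,0,0,0,1],[0,0,0,0,0,0,1]]])

```text
t: 28.55
ee_pos: [0.4125, 0.3373, 0.29]
eef_rot: [-0.311, 2.513, 0.1]
wrist_force: [-0.1, 0.2, -0.2]
finger_gap: 0.085
finger_force: 0.0
```

Emit:
carry_out(moves=[[[0,0,-0.08,0,0,0,1],[0,0,-0.18,0,0,0,1],[0,0,-0.3,0,0,0,1],[0,0,-0.44,0,0,0,1],[0,0,-0.58,0,0,0,1],[0,0,-0.72,0,0,0,1],[0,0,-0.86,0,0,0,1],[0,0,-1,0,0,0,1]]])

```text
t: 29.35
ee_pos: [0.3566, 0.3232, 0.3723]
eef_rot: [-0.311, 2.512, 0.1]
wrist_force: [0.8, -0.1, -0.3]
finger_gap: 0.0855
finger_force: 0.0
```

```bash
python3 - <<'E' | tail -n 14
from plan import *
p,M,s=cur(); print(s['t'],p,s['wrist_force'].round(1),s['finger_gap'])
c=eyes.snapshot('scene');t=eyes.snapshot('top')
for im,f,bx in((c,'scene0',[(386,195,14,30),(354,122,16,20)]),(t,'top0',[(168,193,14,26),(176,172,10,16)])):
  s0=cv2.imread(f'pics/{f}.png')
  for(x,y,w,h) in bx:
    r=cv2.matchTemplate(im[y-10:y+h+10,x-10:x+w+10],s0[y:y+h,x:x+w],cv2.TM_CCOEFF_NORMED);print(f,cv2.minMaxLoc(r)[1::2])
col=A(.5444,-.0881); L=np.radians
a=(p,.25,L(35)); m=((.44,.15,.36),-.3,L(10)); d=((col[0],col[1],.18),-.8,0)
plan(lerp(a,m,3)+lerp(m,d,3)+[((col[0],col[1],.1),-.8,0),((col[0],col[1],.076),-.8,0)])
E
```

```text
collar in guard -0.001047856297440546 -0.05801040966455079
29.35 [0.35656335 0.32315157 0.37226602] [ 0.8 -0.1 -0.3] 0.08548122186693673
scene0 (0.9886447787284851, (10, 10))
scene0 (0.9910412430763245, (10, 10))
top0 (0.992181122303009, (10, 10))
top0 (0.9880880117416382, (10, 10))
[-0.07, -0.63, 0.12, 0.18, 0.29, 0.29]  [0.384 0.265 0.368]
[-0.2, -0.6, 0.14, 0.13, 0.28, 0.33]  [0.412 0.208 0.364]
[-0.31, -0.54, 0.15, 0.08, 0.27, 0.34]  [0.44 0.15 0.36]
[-0.45, -0.65, 0.69, 0.05, 0.11, 0.31]  [0.475 0.071 0.3  ]
[-0.6, -0.56, 0.67, 0.03, 0.11, 0.32]  [ 0.51  -0.009  0.24 ]
[-0.71, -0.43, 0.65, 0.01, 0.12, 0.32]  [ 0.544 -0.088  0.18 ]
[-0.0, -0.0, 0.8, -0.0, -0.0, -0.0]  [ 0.544 -0.088  0.1  ]
[-0.0, 0.0, 0.24, -0.0, -0.0, -0.0]  [ 0.544 -0.088  0.076]
```

The rod is seated pixel-exact. Next is the collar.

```bash
python3 - <<'E' | tail -n 6
from plan import *
p,M,s=cur()
col=A(.5444,-.0881); L=np.radians
a=(p,.25,L(35)); m=((.44,.15,.36),-.3,L(10)); d=((col[0],col[1],.16),-.3,0)
plan(lerp(a,m,2)+lerp(m,d,3)+[((col[0],col[1],.077),-.3,0)])
E
```

```text
[-0.12, -0.94, 0.17, 0.25, 0.43, 0.45]  [0.398 0.237 0.367]
[-0.38, -0.86, 0.23, 0.15, 0.41, 0.51]  [0.44 0.15 0.36]
[-0.44, -0.66, 0.76, -0.0, 0.11, -0.0]  [0.475 0.071 0.293]
[-0.48, -0.65, 0.73, -0.0, 0.11, -0.0]  [ 0.51  -0.009  0.227]
[-0.53, -0.65, 0.7, -0.0, 0.11, -0.0]  [ 0.544 -0.088  0.16 ]
[0.0, -0.0, 0.83, -0.0, 0.0, -0.0]  [ 0.544 -0.088  0.077]
```

Emit:
carry_out(moves=[[[-0.01,-0.1,0.02,0.03,0.05,0.06,1],[-0.03,-0.22,0.04,0.06,0.11,0.11,1],[-0.04,-0.34,0.06,0.09,0.16,0.17,1],[-0.06,-0.46,0.08,0.12,0.22,0.22,1],[-0.08,-0.58,0.11,0.16,0.27,0.28,1],[-0.09,-0.7,0.13,0.19,0.32,0.34,1],[-0.1,-0.82,0.15,0.22,0.38,0.4,1],[-0.12,-0.94,0.17,0.25,0.43,0.45,1]]])

```text
t: 30.25
ee_pos: [0.3992, 0.2357, 0.3641]
eef_rot: [0.035, 2.759, -0.009]
wrist_force: [0.5, 1.0, 0.5]
finger_gap: 0.0857
finger_force: 0.0
```

Emit:
carry_out(moves=[[[-0.05,-0.11,0.03,0.02,0.05,0.06,1],[-0.1,-0.22,0.06,0.04,0.1,0.13,1],[-0.14,-0.32,0.09,0.06,0.15,0.19,1],[-0.19,-0.43,0.12,0.08,0.2,0.26,1],[-0.24,-0.54,0.14,0.09,0.26,0.32,1],[-0.28,-0.65,0.17,0.11,0.31,0.38,1],[-0.33,-0.75,0.2,0.13,0.36,0.45,1],[-0.38,-0.86,0.23,0.15,0.41,0.51,1]]])

```text
t: 31.05
ee_pos: [0.4411, 0.149, 0.3578]
eef_rot: [0.449, 2.941, -0.043]
wrist_force: [0.9, 0.2, -0.2]
finger_gap: 0.0854
finger_force: 0.0
```

Emit:
carry_out(moves=[[[-0.06,-0.08,0.1,0,0.01,0,1],[-0.11,-0.16,0.19,0,0.03,0,1],[-0.16,-0.25,0.28,0,0.04,0,1],[-0.22,-0.33,0.38,0,0.05,0,1],[-0.28,-0.41,0.48,0,0.07,0,1],[-0.33,-0.5,0.57,0,0.08,0,1],[-0.38,-0.58,0.66,0,0.1,0,1],[-0.44,-0.66,0.76,0,0.11,0,1]]])

```text
t: 31.85
ee_pos: [0.4752, 0.0692, 0.2901]
eef_rot: [0.453, 2.997, -0.03]
wrist_force: [-0.8, 0.3, 0.1]
finger_gap: 0.0852
finger_force: 0.0
```

Emit:
carry_out(moves=[[[-0.06,-0.08,0.09,0,0.01,0,1],[-0.12,-0.16,0.18,0,0.03,0,1],[-0.18,-0.24,0.27,0,0.04,0,1],[-0.24,-0.32,0.36,0,0.05,0,1],[-0.3,-0.41,0.46,0,0.07,0,1],[-0.36,-0.49,0.55,0,0.08,0,1],[-0.42,-0.57,0.64,0,0.1,0,1],[-0.48,-0.65,0.73,0,0.11,0,1]]])

```text
t: 32.65
ee_pos: [0.5094, -0.0097, 0.2231]
eef_rot: [0.462, 3.053, -0.018]
wrist_force: [1.3, -0.2, -0.9]
finger_gap: 0.0851
finger_force: 0.0
```

Emit:
carry_out(moves=[[[-0.07,-0.08,0.09,0,0.01,0,1],[-0.13,-0.16,0.18,0,0.03,0,1],[-0.2,-0.24,0.26,0,0.04,0,1],[-0.26,-0.32,0.35,0,0.05,0,1],[-0.33,-0.41,0.44,0,0.07,0,1],[-0.4,-0.49,0.52,0,0.08,0,1],[-0.46,-0.57,0.61,0,0.1,0,1],[-0.53,-0.65,0.7,0,0.11,0,1]]])

```text
t: 33.45
ee_pos: [0.5443, -0.0887, 0.1563]
eef_rot: [-0.469, -3.103, 0.004]
wrist_force: [0.4, -0.4, 0.1]
finger_gap: 0.0853
finger_force: 0.0
```

```bash
python3 - <<'E' | tail -n 3
from plan import *
p,M,s=cur(); print(s['t'],s['q'].round(2),p)
d=((.5444,-.0881,.076),-.3,0); plan([d,])
E
```

```text
collar in guard -0.001047856297440546 -0.05801040966455079
33.45 [ 0.67  0.6  -0.8   1.88  0.55  0.9   0.87] [ 0.54429343 -0.08874176  0.15630447]
[-0.0, 0.01, 0.8, -0.01, -0.01, -0.0]  [ 0.544 -0.088  0.076]
```

Emit:
carry_out(moves=[[[0,0,0.12,0,0,0,1],[0,0,0.25,0,0,0,1],[0,0,0.38,0,0,0,1],[0,0,0.5,0,0,0,1],[0,0.01,0.62,0,0,0,1],[0,0.01,0.72,-0.01,-0.01,0,1],[0,0.01,0.78,-0.01,-0.01,0,1],[0,0.01,0.8,-0.01,-0.01,0,1]]])

```text
t: 34.25
ee_pos: [0.5437, -0.0871, 0.0763]
eef_rot: [0.469, 3.104, 0.002]
wrist_force: [-0.8, 0.1, -0.1]
finger_gap: 0.0857
finger_force: 0.0
```

Emit:
carry_out(moves=[[[0,0,0,0,0,0,0.5],[0,0,0,0,0,0,0],[0,0,0,0,0,0,-0.5],[0,0,0,0,0,0,-1],[0,0,0,0,0,0,-1],[0,0,0,0,0,0,-1],[0,0,0,0,0,0,-1],[0,0,0,0,0,0,-1]]], force=40)

```text
t: 35.05
ee_pos: [0.5443, -0.0872, 0.0781]
eef_rot: [0.469, 3.102, 0.001]
wrist_force: [-1.7, 0.9, 7.5]
finger_gap: 0.0443
finger_force: 39.7
```

Emit:
carry_out(moves=[[[0,0,-0.08,0,0,0,-1],[0,0,-0.16,0,0,0,-1],[0,0,-0.26,0,0,0,-1],[0,0,-0.38,0,0,0,-1],[0,0,-0.5,0,0,0,-1],[0,0,-0.62,0,0,0,-1],[0,0,-0.72,0,0,0,-1],[0,0,-0.8,0,0,0,-1]]])

```text
t: 35.85
ee_pos: [0.5438, -0.0873, 0.1582]
eef_rot: [0.469, 3.102, 0.002]
wrist_force: [0.4, -0.4, -0.7]
finger_gap: 0.0442
finger_force: 40.8
```

```bash
python3 - <<'E' | tail -n 6
from plan import *
p,M,s=cur(); print(s['t'],p,s['finger_gap'],s['finger_force'],s['wrist_force'])
a=(p,-.3,0); q=T(Y,A(-.033,-.002,0))[0]; print(q); d=((q[0],q[1],p[2]),0,0)
plan(lerp(a,d,3)+[((q[0],q[1],.083),0,0)])
E
```

```text
35.85 [ 0.54383278 -0.08729177  0.15817   ] 0.04420588014071212 40.794526655226946 [ 0.39493821 -0.36372591 -0.72683401]
[0.55515868 0.16489262 0.        ]
[0.21, 0.81, 0.0, 0.0, 0.01, -0.19]  [ 0.548 -0.003  0.158]
[0.13, 0.84, 0.0, 0.0, -0.0, -0.19]  [0.551 0.081 0.158]
[0.05, 0.84, 0.0, 0.0, -0.0, -0.19]  [0.555 0.165 0.158]
[0.0, -0.01, 0.76, 0.0, -0.0, -0.0]  [0.555 0.165 0.083]
```

Collar held (gap 44 mm, force 40 N). I carry it over the tray.

Emit:
carry_out(moves=[[[0.03,0.1,0,0,0,-0.02,-1],[0.05,0.2,0,0,0,-0.05,-1],[0.08,0.3,0,0,0,-0.07,-1],[0.1,0.4,0,0,0,-0.1,-1],[0.13,0.51,0,0,0.01,-0.12,-1],[0.16,0.61,0,0,0.01,-0.14,-1],[0.18,0.71,0,0,0.01,-0.17,-1],[0.21,0.81,0,0,0.01,-0.19,-1]]])

```text
t: 36.65
ee_pos: [0.5477, -0.0028, 0.1571]
eef_rot: [-0.313, -3.124, -0.003]
wrist_force: [0.4, -0.1, -0.4]
finger_gap: 0.0442
finger_force: 40.8
```

Emit:
carry_out(moves=[[[0.02,0.1,0,0,0,-0.02,-1],[0.03,0.21,0,0,0,-0.05,-1],[0.05,0.32,0,0,0,-0.07,-1],[0.06,0.42,0,0,0,-0.1,-1],[0.08,0.52,0,0,0,-0.12,-1],[0.1,0.63,0,0,0,-0.14,-1],[0.11,0.74,0,0,0,-0.17,-1],[0.13,0.84,0,0,0,-0.19,-1]]])

```text
t: 37.45
ee_pos: [0.5517, 0.0823, 0.1573]
eef_rot: [-0.157, -3.136, -0.004]
wrist_force: [0.4, -0.1, -1.1]
finger_gap: 0.0447
finger_force: 40.8
```

Emit:
carry_out(moves=[[[0.01,0.12,0,0,0,-0.02,-1],[0.02,0.25,0,0,0,-0.05,-1],[0.03,0.38,0,0,0,-0.07,-1],[0.03,0.5,0,0,0,-0.1,-1],[0.04,0.62,0,0,0,-0.13,-1],[0.05,0.74,0,0,0,-0.16,-1],[0.05,0.82,0,0,0,-0.19,-1],[0.05,0.84,0,0,0,-0.19,-1]]])

```text
t: 38.25
ee_pos: [0.555, 0.1667, 0.1575]
eef_rot: [0.001, -3.14, -0.005]
wrist_force: [-0.3, -0.7, -1.2]
finger_gap: 0.0438
finger_force: 40.8
```

```bash
python3 - <<'E' | tail -n 2
from plan import *
p,M,s=cur(); print(s['t'],p,s['finger_gap'],s['finger_force'])
plan([((.555,.165,.083),0,0)])
E
```

```text
38.25 [0.55499787 0.16674148 0.15754079] 0.04377157520322646 40.81253039650619
[-0.0, -0.02, 0.75, 0.01, -0.0, 0.0]  [0.555 0.165 0.083]
```

Emit:
carry_out(moves=[[[0,0,0.12,0,0,0,-1],[0,0,0.25,0,0,0,-1],[0,0,0.38,0,0,0,-1],[0,0,0.5,0,0,0,-1],[0,0,0.6,0,0,0,-1],[0,0,0.67,0,0,0,-1],[0,0,0.72,0,0,0,-1],[0,0,0.75,0,0,0,-1]]])

```text
t: 39.05
ee_pos: [0.5549, 0.1655, 0.0821]
eef_rot: [-0.002, -3.14, -0.004]
wrist_force: [-2.3, -1.2, 9.8]
finger_gap: 0.0441
finger_force: 42.3
```

Emit:
carry_out(moves=[[[0,0,0,0,0,0,-1],[0,0,0,0,0,0,0.1],[0,0,0,0,0,0,0.3],[0,0,0,0,0,0,0.5],[0,0,0,0,0,0,0.7],[0,0,0,0,0,0,0.7],[0,0,0,0,0,0,0.7],[0,0,0,0,0,0,0.7]]])

```text
t: 39.85
ee_pos: [0.555, 0.1655, 0.0825]
eef_rot: [-0.003, -3.14, -0.003]
wrist_force: [0.8, -0.2, 0.1]
finger_gap: 0.0727
finger_force: 0.0
```

Emit:
carry_out(moves=[[[0,0,-0.1,0,0,0,0.7],[0,0,-0.2,0,0,0,0.7],[0,0,-0.32,0,0,0,0.7],[0,0,-0.45,0,0,0,0.7],[0,0,-0.6,0,0,0,0.7],[0,0,-0.75,0,0,0,0.7],[0,0,-0.88,0,0,0,0.7],[0,0,-1,0,0,0,0.7]]])

```text
t: 40.65
ee_pos: [0.5553, 0.1653, 0.1839]
eef_rot: [-0.003, -3.141, -0.004]
wrist_force: [0.1, -0.5, -1.0]
finger_gap: 0.0725
finger_force: 0.0
```

Emit:
carry_out(moves=[[[0.1,0,-0.1,0,0,0,0.7],[0.25,0,-0.2,0,0,0,0.7],[0.4,0,-0.3,0,0,0,0.7],[0.55,0,-0.4,0,0,0,0.7],[0.7,0,-0.5,0,0,0,0.7],[0.85,0,-0.6,0,0,0,0.7],[1,0,-0.6,0,0,0,0.7],[1,0,-0.6,0,0,0,0.7]]])

```text
t: 41.45
ee_pos: [0.4531, 0.1653, 0.243]
eef_rot: [-0.0, -3.14, -0.001]
wrist_force: [0.4, 0.7, -0.1]
finger_gap: 0.0726
finger_force: 0.0
```

```bash
python3 - <<'E' | tail -n 2
from plan import *
p,M,s=cur(); print(s['t'],p,s['dq'].round(3))
t=eyes.snapshot('top');c=eyes.snapshot('scene')
cv2.imwrite('pics/end.png',np.hstack([crop(t,160,140,130,100,3),crop(c,290,120,130,180,3)[:300] if 0 else crop(c,290,195,130,100,3)]))
E
```

```text
collar in guard -0.001047856297440546 -0.05801040966455079
41.45 [0.45310003 0.16530866 0.24298059] [-0.005  0.035  0.034 -0.044  0.032  0.001  0.004]
```

View pics/end.png

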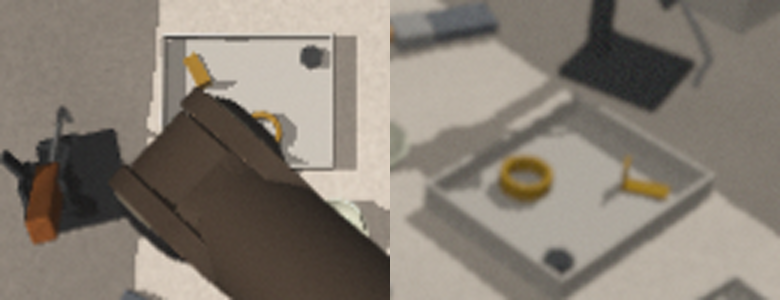

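The collar lies flat in the tray at scene crop (526,177). The nut (558,260) and bracket (645,185) are undisturbed, and the rod is in its cradle. I let the arm settle, then hand in.

Emit:
carry_out(moves=[[[0,0,0,0,0,0,0.7],[0,0,0,0,0,0,0.7],[0,0,0,0,0,0,0.7],[0,0,0,0,0,0,0.7],[0,0,0,0,0,0,0.7],[0,0,0,0,0,0,0.7],[0,0,0,0,0,0,0.7],[0,0,0,0,0,0,0.7]]])

```text
t: 42.35
ee_pos: [0.4552, 0.1653, 0.2427]
eef_rot: [-0.003, -3.14, -0.003]
wrist_force: [-0.2, 0.3, -0.0]
finger_gap: 0.0728
finger_force: 0.0
```

```bash
python3 -c "
from workcell import workorder
print(workorder.close_job())"
```

```text
the job is handed in; nothing more can be done
None
```

The job was handed in at about 42 s and no verdict came back: the hook drew the collar out, the rod is back in its cradle matching its starting pictures, and the collar lies flat in the larger white tray with the nut and bracket undisturbed in the last picture.

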